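# Stand up toppled tappets and seat the setting master in the comparator

### The arm

A 6-joint arm with a two-finger parallel gripper is mounted at the origin on a cart in front of the work surface, level with it; the furniture and walls round the work are solid. World frame = base frame: x ahead of the robot, y to its left, z up, the work surface at z = 0. Lengths are in m, angles in degrees, forces in N, time in s.
With the tool pointing down it reaches from about 0.3 to 0.75 m from the base axis. Payload 8.5 kg.
Tool frame: the origin (TCP) lies between the finger pads; the fingertips stand env.finger_overhang ahead of it and the grasp point (between the pads) lies 2 mm behind it (env.finger_overhang is the distance from the TCP to the fingertips, in m); z points along the fingers, y is the line along which they close (so a half turn about z gives the same grasp; the last joint's range is limited). The gripper opens to 85 mm and grips with 20 to 120 N. Pads are 22 mm wide; open, the fingers measure 114 mm over their backs; the gripper's body (76 mm by 85 mm) begins 54 mm behind the grasp point. The pads swing forward as they close: fully open they stand 13 mm farther back than shut.
Start: joints at [-77.023, 21.807, 74.336, -0, 83.858, -12.336], TCP at [0.235, -0.497, 0.218] pointing down, gripper open.
Joint ranges: [-178.18, 178.18], [-50.72, 133.34], [12.68, 142.11], [-81.47, 261.47], [9.98, 163.14], [-165.26, 165.26]. Speed limits (degrees/s): [136.94, 136.94, 180, 180, 180, 180].

### API

Orientations are given as a 3x3 rotation matrix whose columns are the frame's x, y, z axes.
In Python, from rig import env gives the robot as it stands. The module is installed in compiled form; this text tells all that it offers.
- The arm moves only by the tool jog_arm, never from a script. Its arguments are lists of equal length, an entry for each row: "hand": the finger opening in m, from 0 to 0.0854; "travel": the shift along the world's x, y, z in m, a list of three; "yaw": the turn about the world's z in rad. A call has exactly 5 rows; each row shifts and turns the commanded pose from where the row before left it; what a row does not reach is not made up. A row lasts 1/8 s, in which the tool goes at most 62.5 mm and 10.7 degrees, less where a joint would pass 70% of its speed; a pose out of reach is approached as far as the arm can. A call is refused whole if a number of a shift passes 0.0625 or a number of a turn 0.188, either way. A call with a gripper value outside its range is refused whole. The fingers move at their own pace and stop on an object; "grip_force" is the grip in N (left out, the last holds). Time passes only in rows, so rows that do not move let the fingers close, or fill a call up. It gives the time, the measured TCP pose, the force, the opening and the grip force at its end, in the units of the state.
- env.observe(): the state, without advancing time (a new reading comes with each control period).
- env.get_image(name): name is "scene" or "side" or "wrist"; returns the picture (480x640x3 uint8, red, green, blue); there is no depth.
- env.calibration(name): a dict with "fx", "fy", "cx", "cy" (pixels), "position" and "rotation" of the camera in the world; the wrist camera has in their place "hand_eye" (4x4, takes a point from camera to tool coordinates, whose origin is the TCP and whose axes are the flange's). Camera axes: x right, y down, z forward; pixel columns grow to the right and rows downward; lengths in m; the calibration is good to about 2 mm. A picture is of the moment at which its call begins: read the wrist's pose just before it. calibration takes no time and is no camera call.
- env.close_job(): hands the job in; it is judged then, once.
The state is a dict: "time_s": time; "q": joint angles; "qvel": joint speeds; "joint_efforts": joint torques, N m; "position": TCP position; "tool_rot": TCP orientation; "ft_force": force on the tool from outside, world axes, zero at the start; "wrist_torque": the same for the moment, N m; "grip_width": finger opening in m; "gripper_force": force on a finger pad.
Only numpy, scipy, OpenCV 4.12 (cv2) and the standard library are available. Lean on these libraries where they do the work, as an engineer would, in place of code of your own. Each camera call takes 0.05 s, during which the arm holds its last target. There are 200 camera calls.

### The job

The setting master and the tappets waiting to be gauged have been knocked over on the bench. Swing the comparator's grey dust cover up and back so that it stays open, stand the brass setting master on the comparator's table with its black grip up and push it home so that it touches both stop pins and the gauge tip, and stand every tappet upright, crown up, on the ribbed rubber mat. Leave the pliers, the caliper and the green tin where they lie.

Things in the scene. Friction and masses are not known exactly. Their poses are not given: they have to be found in the camera images.
- master: Setting master: brass cylinder, 44 mm diameter, with a black hexagonal grip on top, 37 mm across its flats. 80 mm long in all, brass the lower 50 mm, grip the upper 30 mm; about 0.40 kg. Origin on its axis at mid-length (40 mm over its foot when standing); z axis points from the flat brass foot to the grip. Lies on its side at the start.
- tappet_1: Tappet 1 (may be absent): grey metal bucket tappet, a 48 mm diameter cylinder 75 mm long with two flats milled along its length (37 mm across the flats, square to its x axis), about 0.30 kg. Origin on its axis at mid-length. Its z axis points from the open skirt end (dark bore) to the closed crown (copper-coloured wear pad; a dark ring groove runs 18 mm below it). Lies on a flat at the start.
- tappet_2: Tappet 2 (may be absent): grey metal bucket tappet, a 48 mm diameter cylinder 75 mm long with two flats milled along its length (37 mm across the flats, square to its x axis), about 0.30 kg. Origin on its axis at mid-length. Its z axis points from the open skirt end (dark bore) to the closed crown (copper-coloured wear pad; a dark ring groove runs 18 mm below it). Lies on a flat at the start.
- tappet_3: Tappet 3 (may be absent): grey metal bucket tappet, a 48 mm diameter cylinder 75 mm long with two flats milled along its length (37 mm across the flats, square to its x axis), about 0.30 kg. Origin on its axis at mid-length. Its z axis points from the open skirt end (dark bore) to the closed crown (copper-coloured wear pad; a dark ring groove runs 18 mm below it). Lies on a flat at the start.
- tappet_4: Tappet 4 (may be absent): grey metal bucket tappet, a 48 mm diameter cylinder 75 mm long with two flats milled along its length (37 mm across the flats, square to its x axis), about 0.30 kg. Origin on its axis at mid-length. Its z axis points from the open skirt end (dark bore) to the closed crown (copper-coloured wear pad; a dark ring groove runs 18 mm below it). Lies on a flat at the start.
- mat: Ribbed black rubber mat fixed to the bench, 180 mm along its x by 220 mm along its y, 4 mm thick. Origin at the centre of its underside.
- nest (a point): Point on the comparator's steel table top (12 mm over the bench) through which the axis of a seated master passes. x axis points to the back, into the nest. Two polished upright stop pins, 12 mm diameter, 30 mm tall, stand at x +19.8, y +/-19.8 mm; the gauge tip, at y 0 and 22 mm over the table, points to -x between them. Behind it a dial gauge, up to x +87 mm, 33 mm over the table.
- table_front (a point): Point on the same flat table 58 mm in front (-x) of the nest, same axes: free standing room in front of the cover. The base plate reaches 30 mm farther to the front and 62 mm to either side. From here the master slides along +x into the nest.
- cover_hinge (a point): Middle of the dust cover's hinge line, 90 mm behind the nest, 10 mm over the table. The hinge runs along y.
- cover_grip (a point): Grip point on the cover's black upright tab: 36 mm wide along y, 10 mm thick, its top 12 mm above this point, its foot 25 mm below on the cover's roof. It turns with the cover; shut, it lies 105 mm in front of the hinge line and 68 mm above it. Pinched across its 36 mm width, it can turn between the fingers as the cover swings.
- cover (a joint): Angle of the sheet-metal dust cover (132 mm long, 104 mm wide, 50 mm deep box, open below and behind) about its hinge: 0 shut over nest and gauge, grows as its front swings up and back, stop at 1.75. An easy hinge: let go below about 1.1 it falls shut, above 1.2 it falls back open against its stop.
- gauge_tip (a joint): Travel of the dial gauge's sprung tip (m): 0 free, about 0.0025 to 0.003 with the master in contact with both pins and the tip, stop at 0.006. Pushed back along nest +x; spring 0.1 to 0.3 N.
- vice: Bystander: blue bench vice bolted to the bench; it fills about 100 mm to the front and back and 75 mm to either side of its origin, up to 120 mm high. Behind the bench, at world x = 0.95 m, stands a pegboard wall.
- pliers: Bystander: red-handled pliers lying right of the vice, 174 mm long, 15 mm high.
- caliper: Bystander: caliper lying behind, between comparator and mat, 216 mm long, 11 mm high.
- paste_tin: Bystander: flat green-lidded tin, 70 mm diameter, 26 mm high, near the mat's front left corner.

How it is judged:
By the outcome, as a careful person would: the job done as asked, in the order asked, and still so for the second after the job is handed in, with the robot touching nothing.
Of tappet_1, tappet_2, tappet_3, tappet_4 only 2 to 4 are there at a start; the rules pass over those that are not, and their reading is None.
At some moment in a run one of tappet_1, tappet_2, tappet_3, tappet_4 may be knocked a few centimetres aside while the robot is not near it.
Once in a run the grip may slacken for a moment while it holds something.
It also fails if it takes over 210 s, if anything falls off the work surface, if the arm or the gripper's body presses on something with over 40 N, if the wrist force passes 120 N, or if a joint passes its speed limit or range.

## Working session

There is one attempt and no reset: what is moved stays moved. The work goes in short steps, Python scripts to look and compute and a tool call to move; the robot and the scene stay as the last step left them, time stands still between calls to the robot, and variables do not carry over. Pictures are saved under pics/ and viewed, at most 14 in all, crops included, and the job is handed in when it is done.

Besides the shell and the picture viewer there is one more tool, called after "Emit:" by a JSON object that holds its "method" and its "body". jog_arm: Moves the arm, as the interface text tells. Its arguments: {"type":"object","properties":{"hand":{"type":"array"},"travel":{"type":"array"},"yaw":{"type":"array"},"grip_force":{"type":"number"}},"required":["hand","travel","yaw"]}

```bash
mkdir -p pics; python3 - <<'E'
from rig import env
import cv2, numpy as np
print(env.finger_overhang)
for n in ("scene","side"):
    im=env.get_image(n); np.save(n+".npy",im); cv2.imwrite(f"pics/{n}0.png",im[:,:,::-1])
for n in ("scene","side","wrist"):
    print(n,env.calibration(n))
print(env.observe())
E
```

```text
0.017
scene {'fx': 554.6944026594857, 'fy': 554.6944026594857, 'cx': 314.07267361679754, 'cy': 242.68316511390998, 'position': array([-0.18118592,  0.57652837,  1.0724295 ]), 'rotation': array([[-0.46439376, -0.67979918,  0.56763677],
       [-0.88546768,  0.34417186, -0.31223825],
       [ 0.0168947 , -0.64762551, -0.76177147]])}
side {'fx': 475.06944783554604, 'fy': 475.06944783554604, 'cx': 317.383600187023, 'cy': 247.4281527015857, 'position': array([ 0.51330393, -0.73190222,  0.60217671]), 'rotation': array([[ 0.99791495, -0.02754202,  0.05837121],
       [-0.06432842, -0.49805704,  0.8647549 ],
       [ 0.0052551 , -0.86670677, -0.49879029]])}
wrist {'fx': 411.42436785978697, 'fy': 411.42436785978697, 'cx': 325.8002627156961, 'cy': 241.221514597616, 'hand_eye': array([[ 1.10388684e-04, -9.55032815e-01, -2.96500101e-01,
         7.45521576e-02],
       [ 9.99999614e-01,  3.63781200e-04, -7.99441017e-04,
         3.57178885e-04],
       [ 8.71353567e-04, -2.96499898e-01,  9.55032487e-01,
        -1.56898008e-01],
       [ 0.00000000e+00,  0.00000000e+00,  0.00000000e+00,
         1.00000000e+00]])}
{'time_s': 0.1, 'q': array([-7.70214989e+01,  2.18366615e+01,  7.43787601e+01, -2.99070955e-05,
        8.38559463e+01, -1.23359386e+01]), 'qvel': array([ 0.07027793, -0.02282206, -0.03636856,  0.01651897, -0.06141443,
        0.04156796]), 'joint_efforts': array([ 4.04178427e-03, -4.49220657e+01, -2.31656671e+01, -1.46766565e-04,
        3.64470077e-03, -8.36390477e-07]), 'position': array([ 0.23510728, -0.49692211,  0.21728763]), 'tool_rot': array([[ 9.03974831e-01,  4.27585578e-01, -2.80250267e-04],
       [ 4.27585587e-01, -9.03974055e-01,  1.21366791e-03],
       [ 2.65607923e-04, -1.21695622e-03, -9.99999224e-01]]), 'ft_force': array([-0.49415978,  0.30493835,  0.23695581]), 'wrist_torque': array([-0.00717335, -0.0046526 , -0.02977753]), 'gripper_force': 0.0, 'grip_width': 0.0852217217557108}
```

View pics/scene0.png

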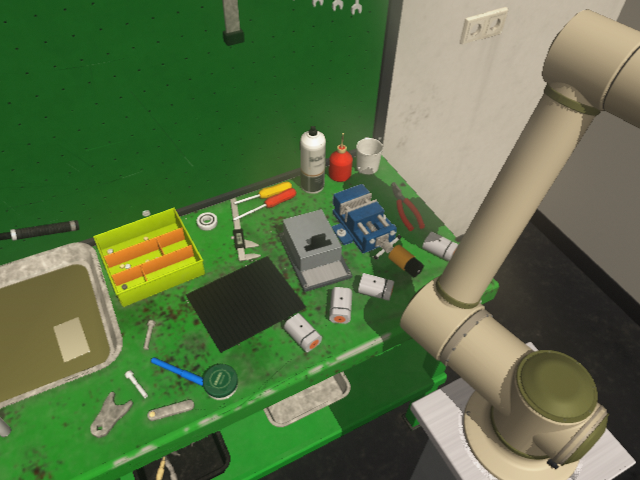

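View pics/side0.png

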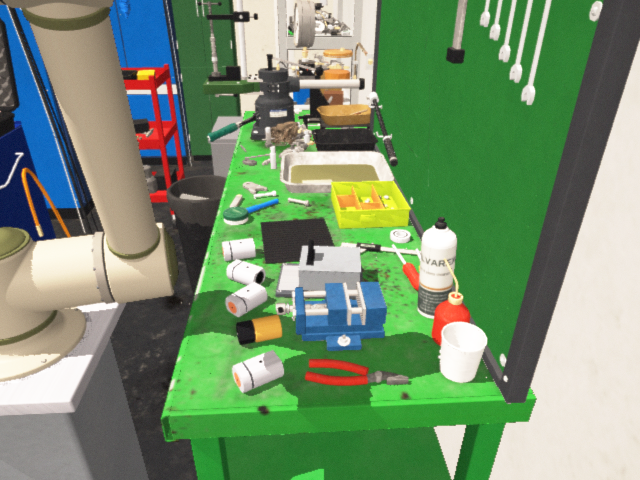

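```bash
cat > h.py <<'E'
from rig import env
import numpy as np, cv2
def cam(n,obs=None):
    c=env.calibration(n); K=(c["fx"],c["fy"],c["cx"],c["cy"])
    if n=="wrist":
        o=obs or env.observe(); H=c["hand_eye"]; R=o["tool_rot"]
        return K,o["position"]+R@H[:3,3],R@H[:3,:3]
    return K,c["position"],c["rotation"]
def ray(C,uv):
    K,p,R=C; d=R@np.array([(uv[0]-K[2])/K[0],(uv[1]-K[3])/K[1],1]); return p,d/np.linalg.norm(d)
def onz(C,uv,z):
    p,d=ray(C,uv); return p+d*(z-p[2])/d[2]
def tri(*cu):
    A=np.zeros((3,3));b=np.zeros(3)
    for C,uv in cu:
        p,d=ray(C,uv);M=np.eye(3)-np.outer(d,d);A+=M;b+=M@p
    return np.linalg.solve(A,b)
def proj(C,P):
    K,p,R=C;q=R.T@(np.asarray(P)-p);return np.array([K[0]*q[0]/q[2]+K[2],K[1]*q[1]/q[2]+K[3]])
def shot(name):
    o=env.observe();im=env.get_image("wrist");cv2.imwrite(f"pics/{name}.png",im[:,:,::-1]);np.save(name+".npy",im)
    C=cam("wrist",o);import pickle;pickle.dump(C,open(name+".pkl","wb"));return im,C
E
python3 - <<'E'
from h import *
np.set_printoptions(precision=3,suppress=True)
S,D=cam("scene"),cam("side")
for n,a,b in [("tA",(441,246),(258,371)),("tB",(376,287),(246,299)),("tC",(341,304),(244,271)),("tD",(302,332),(238,250)),("master",(406,258),(260,329)),("tabtop",(318,238),(311,245)),("vice",(366,218),(342,312)),("matc",(245,302),(297,240)),("tin",(220,380),(235,214))]:
    print(n,tri((S,a),(D,b)),onz(S,a,.018),onz(D,b,.018))
E
```

```text
tA [ 0.453 -0.133  0.018] [ 0.452 -0.133  0.018] [ 0.454 -0.133  0.018]
tB [0.42  0.077 0.016] [0.418 0.078 0.018] [0.42  0.075 0.018]
tC [0.41  0.176 0.023] [0.414 0.175 0.018] [0.409 0.183 0.018]
tD [0.388 0.286 0.015] [0.389 0.287 0.018] [0.388 0.279 0.018]
master [ 0.454 -0.03   0.025] [ 0.459 -0.034  0.018] [ 0.453 -0.023  0.018]
tabtop [0.559 0.16  0.093] [0.614 0.128 0.018] [0.567 0.294 0.018]
vice [ 0.608 -0.005  0.036] [ 0.618 -0.015  0.018] [0.614 0.02  0.018]
matc [ 0.533  0.363 -0.005] [0.518 0.367 0.018] [0.533 0.321 0.018]
tin [0.364 0.488 0.015] [0.364 0.489 0.018] [0.363 0.481 0.018]
```

Emit:
{"method": "jog_arm", "body": {"hand": [0.085,0.085,0.085,0.085,0.085], "travel": [[0.015,0.03,0.03],[0.021,0.041,0.03],[0.021,0.041,0.03],[0.021,0.041,0.03],[0.021,0.041,0.02]], "yaw": [-0.03,-0.03,-0.03,-0.03,-0.03], "grip_force": 40}}

```text
time_s: 0.72
position: [0.3346, -0.3018, 0.3589]
tool_rot: [[0.958, 0.287, 0.001], [0.287, -0.958, -0.001], [0.0, 0.001, -1.0]]
ft_force: [0.5, -0.7, 0.2]
grip_width: 0.0849
gripper_force: 0.0
```

Emit:
{"method": "jog_arm", "body": {"hand": [0.085,0.085,0.085,0.085,0.085], "travel": [[0.021,0.042,0.01],[0.021,0.042,0.01],[0.021,0.042,0.01],[0.021,0.042,0.01],[0.021,0.042,0.0]], "yaw": [-0.03,-0.03,-0.03,-0.03,-0.03]}}

```text
time_s: 1.35
position: [0.4397, -0.0917, 0.3983]
tool_rot: [[0.99, 0.14, 0.001], [0.14, -0.99, -0.0], [0.001, 0.001, -1.0]]
ft_force: [0.1, -0.3, -0.5]
grip_width: 0.0848
gripper_force: 0.0
```

Emit:
{"method": "jog_arm", "body": {"hand": [0.085,0.085,0.085,0.085,0.085], "travel": [[0.021,0.042,0],[0.021,0.042,0],[0.021,0.042,0],[0.021,0.042,0],[0.021,0.042,0.0]], "yaw": [-0.03,-0.03,-0.03,-0.03,-0.02]}}

```text
time_s: 1.98
position: [0.5446, 0.1184, 0.3975]
tool_rot: [[1.0, 0.001, -0.001], [0.001, -1.0, -0.0], [-0.001, 0.0, -1.0]]
ft_force: [0.5, -0.7, 0.2]
grip_width: 0.0852
gripper_force: 0.0
```

```bash
python3 - <<'E'
from h import *
o=env.observe();print(o["position"],o["tool_rot"].round(3).tolist(),o["time_s"])
shot("w1")
E
```

```text
[0.54458547 0.11836482 0.3974687 ] [[1.0, 0.001, -0.001], [0.001, -1.0, -0.0], [-0.001, 0.0, -1.0]] 1.975
```

View pics/w1.png

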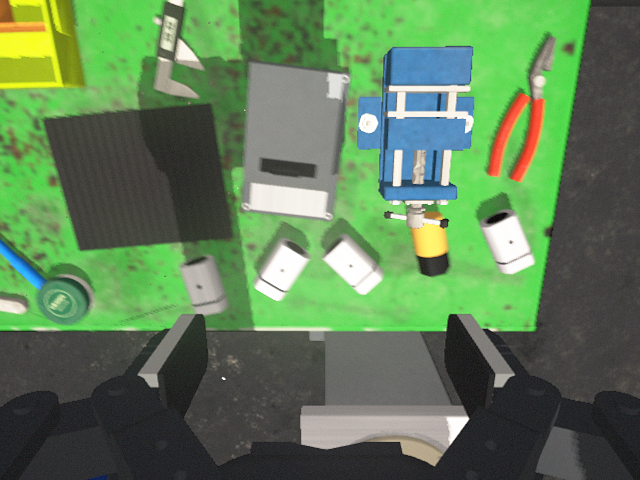

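```bash
python3 - <<'E'
from h import *
import pickle
np.set_printoptions(precision=4,suppress=True)
im=np.load("w1.npy");C=pickle.load(open("w1.pkl","rb"))
hsv=cv2.cvtColor(im,cv2.COLOR_RGB2HSV)
def blobs(m,z,name,amin=300,ymax=325):
    m=m.astype(np.uint8);m[ymax:]=0
    m=cv2.morphologyEx(m,cv2.MORPH_OPEN,np.ones((3,3)))
    cs,_=cv2.findContours(m,cv2.RETR_EXTERNAL,cv2.CHAIN_APPROX_NONE)
    for c in cs:
        if cv2.contourArea(c)<amin: continue
        P=np.array([onz(C,q[0],z)[:2] for q in c],np.float32)
        r=cv2.minAreaRect(P); b=cv2.boxPoints(r)
        e=[b[1]-b[0],b[2]-b[1]];e=max(e,key=np.linalg.norm)
        print(name,"c",np.array(r[0]),"size",np.array(r[1]),"long-ang",np.degrees(np.arctan2(e[1],e[0])).round(1),"px",c.mean(0).round()[0], "box",b.round(3).tolist() if name in("mat","plate","cover") else "")
g=(hsv[...,1]<60)
reg=np.zeros(im.shape[:2],bool); reg[200:325,150:540]=1
blobs(g&(hsv[...,2]>110)&reg,.022,"grey")
reg=np.zeros(im.shape[:2],bool); reg[50:225,235:352]=1
blobs(g&reg,.03,"cover")
blobs(g&reg&(hsv[...,2]>150),.012,"plate")
reg=np.zeros(im.shape[:2],bool); reg[95:255,40:240]=1
blobs((hsv[...,2]<75)&(hsv[...,1]<120)&reg,.004,"mat")
blobs((hsv[...,0]>10)&(hsv[...,0]<28)&(hsv[...,1]>130)&(hsv[...,2]>120)&(np.arange(640)>390)[None],.022,"brass",200)
reg=np.zeros(im.shape[:2],bool); reg[240:290,400:460]=1
blobs((hsv[...,2]<50)&reg,.022,"mgrip",100)
print([onz(C,p,.012).round(4).tolist() for p in [(243,210),(332,219),(247,62),(348,72)]])
print("tab",tri((C,(287,168)),(cam("scene"),(318,240)),(cam("side"),(311,250))))
E
```

```text
grey c [0.3873 0.2881] size [0.0879 0.0516] long-ang 11.3 px [204. 286.] box 
grey c [0.4127 0.1812] size [0.0515 0.0878] long-ang -33.5 px [281. 268.] box 
grey c [0.4194 0.0798] size [0.088  0.0487] long-ang 44.4 px [353. 264.] box 
grey c [ 0.4522 -0.1284] size [0.092  0.0491] long-ang 27.8 px [507. 242.] box 
grey c [ 0.4921 -0.0011] size [0.0368 0.0674] long-ang -89.9 px [416. 213.] box 
grey c [0.4968 0.1686] size [0.0271 0.1231] long-ang -89.9 px [289. 208.] box 
cover c [0.5821 0.1593] size [0.1231 0.1837] long-ang -6.7 px [292. 139.] box [[0.48399999737739563, 0.10899999737739563], [0.6660000085830688, 0.08699999749660492], [0.6800000071525574, 0.20999999344348907], [0.49799999594688416, 0.23100000619888306]]
plate c [0.5077 0.1683] size [0.1224 0.0391] long-ang 83.5 px [287. 201.] box [[0.48100000619888306, 0.10999999940395355], [0.5199999809265137, 0.10499999672174454], [0.5339999794960022, 0.22699999809265137], [0.4950000047683716, 0.23100000619888306]]
plate c [0.6512 0.1044] size [0.0286 0.0296] long-ang -5.2 px [336.  85.] box [[0.6349999904632568, 0.09099999815225601], [0.6650000214576721, 0.08900000154972076], [0.6669999957084656, 0.11699999868869781], [0.6380000114440918, 0.11999999731779099]]
mat c [0.5327 0.3634] size [0.1797 0.2195] long-ang -85.0 px [137. 175.] box [[0.4339999854564667, 0.4650000035762787], [0.453000009059906, 0.2460000067949295], [0.6320000290870667, 0.2619999945163727], [0.6129999756813049, 0.48100000619888306]]
brass c [ 0.4512 -0.0098] size [0.0437 0.0179] long-ang 10.9 px [420. 242.] box 
brass c [ 0.4554 -0.0374] size [0.0444 0.0169] long-ang 7.4 px [440. 241.] box 
[[0.4945, 0.2295, 0.012], [0.4821, 0.1094, 0.012], [0.6786, 0.2139, 0.012], [0.6675, 0.0909, 0.012]]
tab [0.5596 0.1602 0.0824]
```

```bash
python3 - <<'E'
import cv2
a=cv2.imread("pics/w1.png")[40:230,225:480]; a=cv2.resize(a,None,fx=2,fy=2)
b=cv2.imread("pics/scene0.png")[200:350,270:470]; b=cv2.resize(b,None,fx=2,fy=2)
import numpy as np
o=np.zeros((580+100,800,3),np.uint8)[:600]; 
o=np.zeros((400,800,3),np.uint8); a=cv2.resize(a,(400,298)); o[:298,:400]=a; o[:300,400:]=b
c=cv2.imread("pics/side0.png")[235:300,270:400]
o=np.vstack([o[:300],np.zeros((300,800,3),np.uint8)]); o[300:600,:600]=cv2.resize(c,(600,300)); cv2.imwrite("pics/crop1.png",o)
E
```

```text
(no output)
```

View pics/crop1.png

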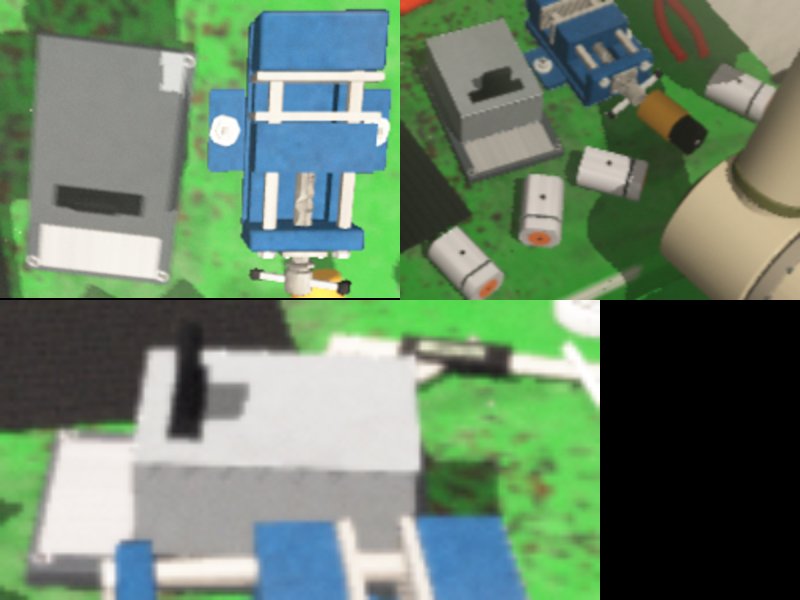

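Emit:
{"method": "jog_arm", "body": {"hand": [0.07,0.07,0.07,0.07,0.07], "travel": [[0.008,0.021,-0.04],[0.0075,0.0215,-0.05],[0,0,-0.06],[0,0,-0.06],[0,0,-0.055]], "yaw": [-0.05,-0.055,0,0,0], "grip_force": 30}}

```text
time_s: 2.65
position: [0.559, 0.1593, 0.1306]
tool_rot: [[0.995, -0.103, -0.001], [-0.103, -0.995, -0.0], [-0.001, 0.0, -1.0]]
ft_force: [1.9, -0.5, -1.0]
grip_width: 0.07
gripper_force: 0.0
```

Emit:
{"method": "jog_arm", "body": {"hand": [0.07,0.07,0.07,0.03,0.03], "travel": [[0,0,-0.02],[0,0,-0.02],[0,0,0],[0,0,0],[0,0,0]], "yaw": [0,0,0,0,0]}}

```text
time_s: 3.28
position: [0.56, 0.1594, 0.0938]
tool_rot: [[0.995, -0.103, 0.002], [-0.103, -0.995, 0.0], [0.002, -0.0, -1.0]]
ft_force: [-0.2, -0.5, -0.8]
grip_width: 0.0341
gripper_force: 0.0
```

Emit:
{"method": "jog_arm", "body": {"hand": [0.03,0.03,0.03,0.03,0.03], "travel": [[0,0,0],[0,0,0],[0,0,0],[0,0,0],[0,0,0]], "yaw": [0,0,0,0,0]}}

```text
time_s: 3.9
position: [0.5596, 0.1593, 0.0928]
tool_rot: [[0.995, -0.103, -0.0], [-0.103, -0.995, 0.0], [-0.0, -0.0, -1.0]]
ft_force: [-0.4, 0.1, 0.1]
grip_width: 0.0301
gripper_force: 0.0
```

```bash
python3 - <<'E'
from h import *
im,C=shot("w2"); s=env.get_image("side"); sc=env.get_image("scene")
o=np.zeros((600,800,3),np.uint8)
o[:300,:400]=cv2.resize(im,(400,300)); o[:300,400:]=cv2.resize(s[170:320,240:440],(400,300)); o[300:,:400]=cv2.resize(sc[180:330,240:440],(400,300))
cv2.imwrite("pics/c2.png",o[:,:,::-1])
E
```

```text
(no output)
```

View pics/c2.png

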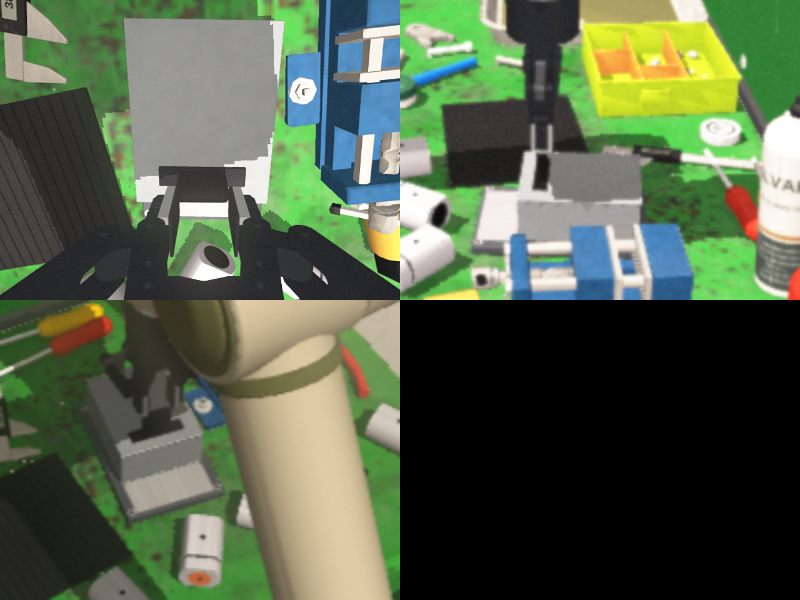

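```bash
python3 - <<'E'
from h import *
im=np.load("w2.npy"); s=env.get_image("side")
o=np.zeros((600,800,3),np.uint8)
o[:,:450]=cv2.resize(im[230:430,225:375+0],(450,600)); o[:,450:]=cv2.resize(s[210:300,285:338],(350,600))
cv2.imwrite("pics/c3.png",o[:,:,::-1])
C=cam("wrist")
o=env.observe();p=o["position"];print(p)
for z in(.065,.102):print(z,[proj(C,[0.560+dx,0.161+dy,z]).round() for dx in(0,) for dy in(-.018,.018)])
E
```

```text
[0.55966001 0.15934847 0.09281543]
0.065 [array([358., 272.]), array([284., 279.])]
0.102 [array([365., 306.]), array([275., 315.])]
```

View pics/c3.png

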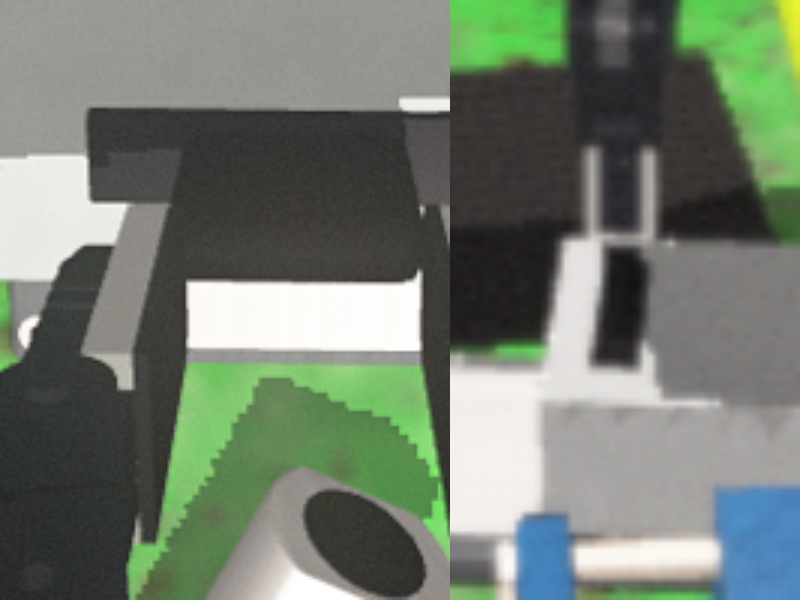

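```bash
python3 - <<'E'
from h import *
import pickle
D=cam("side");S=cam("scene");W=cam("wrist");C1=pickle.load(open("w1.pkl","rb"))
for P in [(.56,.144,.076),(.56,.176,.076),(.549,.144,.076),(.571,.144,.076),(.56,.16,.102),(.56,.16,.065)]:
    print(P,"side",proj(D,P).round(1),"wrist",proj(W,P).round(1),"scene",proj(S,P).round(1),"w1",proj(C1,P).round(1))
s=np.load("side.npy");hsv=cv2.cvtColor(s,cv2.COLOR_RGB2GRAY)
print(hsv[232:272,304:320:1].tolist().__len__())
for r in range(232,272,2): print(r,hsv[r,300:324])
a=np.load("w1.npy");g=cv2.cvtColor(a,cv2.COLOR_RGB2GRAY)
for r in range(150,190,3): print(r,g[r,252:324:3])
E
```

```text
(0.56, 0.144, 0.076) side [311.6 256. ] wrist [357.5 281. ] scene [323.3 239.6] w1 [303.1 167. ]
(0.56, 0.176, 0.076) side [310.8 248.6] wrist [287.9 287.6] scene [311.4 244.2] w1 [275.4 167. ]
(0.549, 0.144, 0.076) side [306.5 256.2] wrist [359.4 302.8] scene [325.5 242.7] w1 [303.3 176.6]
(0.571, 0.144, 0.076) side [316.7 255.9] wrist [355.6 258.3] scene [321.1 236.4] w1 [303.  157.4]
(0.56, 0.16, 0.102) side [311.2 241.9] wrist [322.1 310.3] scene [317.6 234.6] w1 [287.2 170. ]
(0.56, 0.16, 0.065) side [311.2 256.6] wrist [322.8 275.2] scene [317.3 244.9] w1 [290.1 165.9]
40
232 [54 53 53 53 57 57 59 57 56 56 57 54 54 51 55 53 50 53 53 51 53 56 51 49]
234 [56 53 51 50 57 53 54 55 59 57 60 54 56 53 52 55 52 52 49 54 52 49 53 55]
236 [51 54 53 54 58 54 56 53 55 56 52 53 52 54 55 55 55 49 54 50 53 46 55 52]
238 [48 52 54 51 55 52 54 53 60 57 55 56 54 54 53 51 52 56 56 54 50 54 49 53]
240 [52 51 49 46 53 54 51 60 56 49 42 38 38 47 56 53 53 53 60 53 51 55 53 49]
242 [54 50 50 55 56 53 53 53 50 43 40 33 32 34 54 56 51 55 54 60 54 54 52 51]
244 [52 53 55 65 60 62 62 63 52 42 41 35 27 35 
[... 2111 characters left out ...]
  78  71  52  56  59  64  61  67  64  63  65  64  60  59
  62  60  63  99 140 142]
174 [139 141 143 144 141 142 143 100  85  74  66  59  61  57  55  60  61  61
  58  62  63 109 139 144]
177 [136 138 143 141 139 143 142 141 141 143 145 146 137 133 118 107 121 136
 121 112  89 110 140 143]
180 [142 142 141 140 139 139 141 142 146 143 143 141 141 142 144 143 142 143
 144 143 145 147 141 141]
183 [210 209 190 159 149 144 142 142 141 143 145 143 143 144 147 145 145 147
 144 143 145 142 141 145]
186 [222 240 241 242 240 242 235 231 229 217 181 168 154 149 142 141 145 141
 143 136 142 143 143 144]
189 [222 238 241 242 239 239 237 238 241 241 239 242 242 243 245 241 235 218
 201 180 164 145 146 140]
```

Emit:
{"method": "jog_arm", "body": {"hand": [0.01,0.01,0.01,0.01,0.01], "travel": [[0,0,0],[0,0,0],[0,0,0],[0,0,0],[0,0,0]], "yaw": [0,0,0,0,0]}}

```text
time_s: 4.72
position: [0.5596, 0.1593, 0.0928]
tool_rot: [[0.995, -0.103, -0.0], [-0.103, -0.995, -0.0], [-0.0, 0.0, -1.0]]
ft_force: [-0.3, -0.2, 0.1]
grip_width: 0.0101
gripper_force: 0.0
```

```bash
python3 - <<'E'
from h import *
im,C=shot("w3"); s=env.get_image("side"); sc=env.get_image("scene")
o=np.zeros((600,800,3),np.uint8)
o[:,:450]=cv2.resize(im[230:430,250:400],(450,600)); o[:300,450:]=cv2.resize(s[210:285,270:357],(350,300));o[300:,450:]=cv2.resize(sc[200:275,275:362],(350,300))
cv2.imwrite("pics/c4.png",o[:,:,::-1])
E
```

```text
(no output)
```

View pics/c4.png

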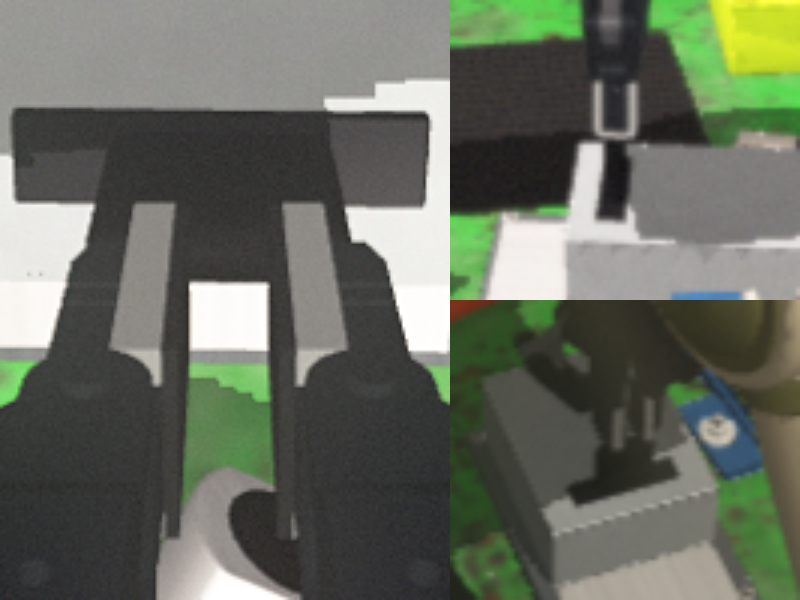

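Emit:
{"method": "jog_arm", "body": {"hand": [0.06,0.06,0.06,0.06,0.06], "travel": [[0,0,0],[0,0,0],[0,0,-0.004],[0,0,-0.004],[0,0,-0.002]], "yaw": [0,0,0,0,0]}}

```text
time_s: 5.5
position: [0.5595, 0.1593, 0.0823]
tool_rot: [[0.995, -0.103, -0.001], [-0.103, -0.995, -0.0], [-0.001, 0.0, -1.0]]
ft_force: [0.5, -0.4, 0.6]
grip_width: 0.0598
gripper_force: 0.0
```

Emit:
{"method": "jog_arm", "body": {"hand": [0.02,0.02,0.02,0.02,0.02], "travel": [[0,0,0],[0,0,0],[0,0,0],[0,0,0],[0,0,0]], "yaw": [0,0,0,0,0]}}

```text
time_s: 6.12
position: [0.5598, 0.1605, 0.0832]
tool_rot: [[0.995, -0.103, 0.001], [-0.103, -0.995, 0.002], [0.001, -0.002, -1.0]]
ft_force: [-0.0, 5.8, 2.3]
grip_width: 0.0341
gripper_force: 29.8
```

Emit:
{"method": "jog_arm", "body": {"hand": [0.06,0.06,0.06,0.06,0.06], "travel": [[0,0,0],[0,0.002,0],[0,0,-0.003],[0,0,-0.003],[0,0,0]], "yaw": [0,0,0,0,0]}}

```text
time_s: 6.75
position: [0.5595, 0.1612, 0.0764]
tool_rot: [[0.995, -0.103, -0.001], [-0.103, -0.995, -0.0], [-0.001, 0.0, -1.0]]
ft_force: [-0.4, 0.6, 0.0]
grip_width: 0.0598
gripper_force: 0.0
```

Emit:
{"method": "jog_arm", "body": {"hand": [0.02,0.02,0.02,0.02,0.02], "travel": [[0,0,0],[0,0,0],[0,0,0],[0,0,0],[0,0,0]], "yaw": [0,0,0,0,0]}}

```text
time_s: 7.38
position: [0.5596, 0.1607, 0.0771]
tool_rot: [[0.995, -0.103, 0.0], [-0.103, -0.995, -0.001], [0.0, 0.001, -1.0]]
ft_force: [-2.5, -4.7, 4.3]
grip_width: 0.0346
gripper_force: 30.1
```

```bash
python3 - <<'E'
from h import *
im,C=shot("w4"); s=env.get_image("side"); sc=env.get_image("scene")
o=np.zeros((600,800,3),np.uint8)
o[:,:450]=cv2.resize(im[230:430,250:400],(450,600)); o[:300,450:]=cv2.resize(s[210:285,270:357],(350,300));o[300:,450:]=cv2.resize(sc[200:275,275:362],(350,300))
cv2.imwrite("pics/c5.png",o[:,:,::-1])
E
```

```text
(no output)
```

View pics/c5.png

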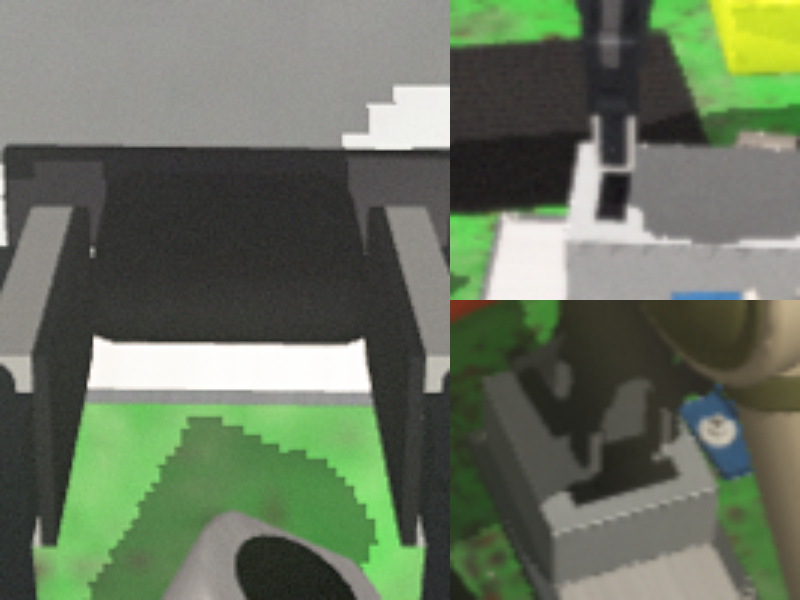

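Emit:
{"method": "jog_arm", "body": {"hand": [0.02,0.02,0.02,0.02,0.02], "travel": [[0.008,-0.001,0.01],[0.0085,-0.001,0.0095],[0.0095,-0.001,0.0085],[0.01,-0.001,0.0075],[0.011,-0.001,0.0065]], "yaw": [0,0,0,0,0]}}

```text
time_s: 8.15
position: [0.607, 0.1553, 0.1183]
tool_rot: [[0.995, -0.103, -0.001], [-0.103, -0.995, -0.002], [-0.001, 0.002, -1.0]]
ft_force: [1.1, -7.5, -7.1]
grip_width: 0.0348
gripper_force: 30.8
```

Emit:
{"method": "jog_arm", "body": {"hand": [0.02,0.02,0.02,0.02,0.02], "travel": [[0.0115,-0.001,0.0055],[0.012,-0.001,0.004],[0.012,-0.001,0.003],[0.0125,-0.0015,0.0015],[0.0125,-0.0015,0.0005]], "yaw": [0,0,0,0,0]}}

```text
time_s: 8.78
position: [0.6674, 0.1483, 0.1329]
tool_rot: [[0.995, -0.104, -0.002], [-0.104, -0.995, -0.003], [-0.002, 0.003, -1.0]]
ft_force: [-2.7, -10.1, -3.3]
grip_width: 0.0348
gripper_force: 30.2
```

Good, the cover is following.

Emit:
{"method": "jog_arm", "body": {"hand": [0.02,0.02,0.02,0.02,0.02], "travel": [[0.0125,-0.0005,-0.001],[0.0125,-0.0005,-0.002],[0.012,-0.0005,-0.0035],[0.0115,-0.0005,-0.0045],[0,0,0]], "yaw": [0,0,0,0,0]}}

```text
time_s: 9.4
position: [0.7173, 0.1426, 0.1229]
tool_rot: [[0.994, -0.107, 0.001], [-0.107, -0.994, -0.008], [0.002, 0.008, -1.0]]
ft_force: [-3.1, -21.8, 3.7]
grip_width: 0.0346
gripper_force: 29.6
```

Emit:
{"method": "jog_arm", "body": {"hand": [0.06,0.06,0.06,0.06,0.06], "travel": [[0,0,0],[0,0,0],[0,0,0.0],[0,0,0.04],[0,0,0.05]], "yaw": [0,0,0,0,0]}}

```text
time_s: 10.02
position: [0.7152, 0.1489, 0.2125]
tool_rot: [[0.995, -0.102, -0.002], [-0.102, -0.995, 0.0], [-0.002, -0.0, -1.0]]
ft_force: [0.2, 0.1, -0.3]
grip_width: 0.0602
gripper_force: 0.0
```

Emit:
{"method": "jog_arm", "body": {"hand": [0.085,0.085,0.085,0.085,0.085], "travel": [[0,0,0.05],[-0.03,0,0.05],[-0.05,-0.02,0.02],[-0.05,-0.03,0],[-0.05,-0.03,0]], "yaw": [0,0,0,0,0]}}

```text
time_s: 10.65
position: [0.5338, 0.0682, 0.3327]
tool_rot: [[0.995, -0.102, 0.001], [-0.102, -0.995, 0.0], [0.001, -0.0, -1.0]]
ft_force: [1.1, -1.6, 1.2]
grip_width: 0.0849
gripper_force: 0.0
```

```bash
python3 - <<'E'
from h import *
im,C=shot("w5")
s=env.get_image("side")
o=np.zeros((600,800,3),np.uint8)
o[:480,:640]=im; o[360:,500:]=s[170:410,200:500]
cv2.imwrite("pics/c6.png",o[:,:,::-1])
E
```

```text
(no output)
```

View pics/c6.png

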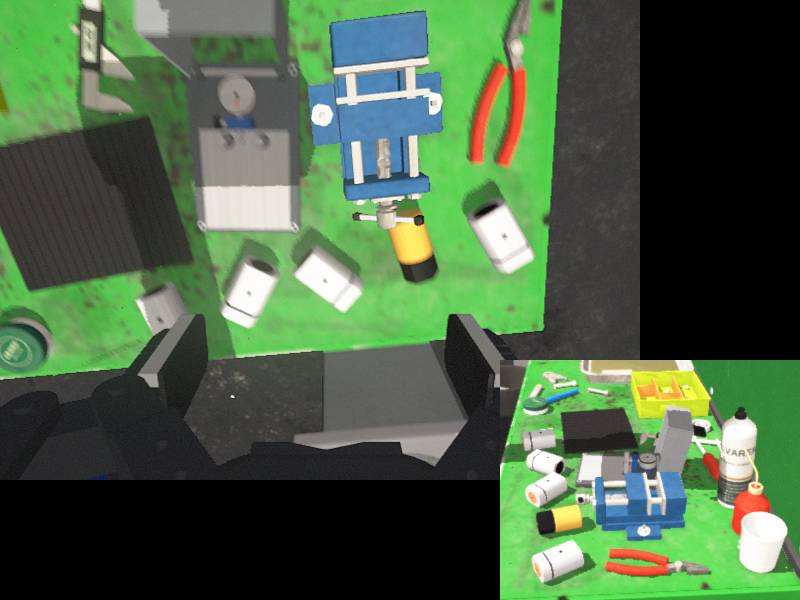

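```bash
cat > m.py <<'E'
from h import *
import pickle
np.set_printoptions(precision=4,suppress=True)
def load(n): return np.load(n+".npy"),pickle.load(open(n+".pkl","rb"))
def cent(m,box,amin=40):
    x0,y0,x1,y1=box; k=np.zeros(m.shape,np.uint8);k[y0:y1,x0:x1]=m[y0:y1,x0:x1]
    n,l,st,c=cv2.connectedComponentsWithStats(k)
    i=1+np.argmax(st[1:,4]); return c[i],l==i
def rect(mask,C,z):
    c,_=cv2.findContours(mask.astype(np.uint8),cv2.RETR_EXTERNAL,cv2.CHAIN_APPROX_NONE)
    c=max(c,key=cv2.contourArea);P=np.array([onz(C,q[0],z)[:2] for q in c],np.float32)
    r=cv2.minAreaRect(P);b=cv2.boxPoints(r);e=max([b[1]-b[0],b[2]-b[1]],key=np.linalg.norm)
    return np.array(r[0]),np.array(r[1]),np.degrees(np.arctan2(e[1],e[0]))
E
python3 - <<'E'
from m import *
R={}
for n,boxes in {"w1":dict(brass=(395,205,460,265),grip=(410,250,455,280),tA=(475,200,540,280),tB=(320,230,385,295),tC=(250,235,310,305),tD=(178,250,232,318)),
 "w5":dict(brass=(380,200,440,268),grip=(395,258,445,285),tA=(460,185,540,280),tB=(290,240,365,315),tC=(220,255,280,330),tD=(135,280,172,340))}.items():
    im,C=load(n);h=cv2.cvtColor(im,cv2.COLOR_RGB2HSV);g=(h[...,1]<60)
    br=(h[...,0]>10)&(h[...,0]<28)&(h[...,1]>130)&(h[...,2]>100)
    for k,b in boxes.items():
        m=br if k=="brass" else ((h[...,2]<55) if k=="grip" else g&(h[...,2]>100))
        c,mk=cent(m,b);R[n,k]=(C,c);r=rect(mk,C,.022)
        print(n,k,c.round(1),onz(C,c,.022)[:2],r)
for k in("grip","brass","tA","tB","tC"): print(k,tri(R["w1",k],R["w5",k]))
im,C=load("w5")
for z in(.042,.035):
    p=[onz(C,q,z)[:2] for q in[(227,139),(262,139)]];print("pins",z,p)
print("front",[onz(C,q,.012)[:2] for q in[(196,232),(300,232),(201,222),(298,222)]])
print("dial",onz(C,(237,93),.045))
print("handle",[onz(C,q,.06)[:2] for q in[(358,217),(422,219)]])
sub=cv2.cvtColor(im,cv2.COLOR_RGB2GRAY)[130:156:2,216:276:2];print(sub)
E
```

```text
w1 brass [429.1 241.4] [ 0.4536 -0.0223] (array([ 0.4555, -0.0223]), array([0.0505, 0.0438]), np.float32(14.315932))
w1 grip [424.2 265. ] [ 0.4194 -0.0181] (array([ 0.4186, -0.0172]), array([0.021 , 0.0253]), np.float32(-7.883269))
w1 tA [508.  243.3] [ 0.451  -0.1295] (array([ 0.4525, -0.1283]), array([0.0925, 0.0491]), np.float32(27.78021))
w1 tB [353.6 264.8] [0.4197 0.0794] (array([0.4194, 0.0798]), array([0.088 , 0.0487]), np.float32(44.358124))
w1 tC [280.1 269.7] [0.4122 0.1811] (array([0.4128, 0.1812]), array([0.0515, 0.088 ]), np.float32(-33.504765))
w1 tD [204.2 287.5] [0.3853 0.2885] (array([0.3856, 0.2992]), array([0.0883, 0.0748]), np.float32(10.4006405))
w5 brass [410.9 242.8] [ 0.4518 -0.0258] (array([ 0.4532, -0.026 ]), array([0.0569, 0.0434]), np.float32(14.244623))
w5 grip [429.8 266.5] [ 0.4194 -0.0474] (array([ 0.4181, -0.0474]), array([0.0226, 0.0176]), np.float32(18.827995))
w5 tA [501.9 238. ] [ 0.4468 -0.1334] (array([ 0.4476, -0.1326]), array([0.0939, 0.0484]), np.float32(27.886497))
w5 tB [329.3 278.5] [0.416  0.0754] (array([0.416 , 0.0754]), array([0.0869
[... 1646 characters left out ...]
143 143 139 149 152 148
  144 145 148 146 142 126 108 108 123 133 151 143]
 [144 142 147 141 132 123 110 118 121 131 147 148 146 147 148 147 150 148
  145 141 145 141 130 131 122 115 124 134 147 149]
 [144 141 140 140 142 126 119 128 130 141 147 148 145 148 142 148 145 148
  149 151 143 146 138 133 129 128 136 150 148 144]
 [144 146 147 143 141 139 138 142 147 146 146 148 145 150 147 146 150 145
  147 146 151 146 145 140 141 140 145 148 147 148]
 [144 148 145 145 146 144 146 144 150 146 148 149 147 147 147 149 149 149
  147 145 151 146 144 148 148 151 147 149 152 149]
 [141 144 147 147 144 145 144 144 145 151 148 146 145 150 149 146 152 149
  151 147 147 149 148 147 146 152 150 148 149 145]]
```

```bash
python3 - <<'E'
from m import *
o=env.observe();print(o["position"],o["qvel"].round(2))
im,C=shot("w6")
h=cv2.cvtColor(im,cv2.COLOR_RGB2HSV);g=(h[...,1]<60)
br=(h[...,0]>10)&(h[...,0]<28)&(h[...,1]>130)&(h[...,2]>100)
for k,b in dict(brass=(375,195,445,275),grip=(400,263,440,285),tA=(460,185,540,280),tB=(290,240,365,315),tC=(220,255,280,330),tD=(130,280,172,340)).items():
    m=br if k=="brass" else ((h[...,2]<70) if k=="grip" else g&(h[...,2]>100))
    c,mk=cent(m,b);r=rect(mk,C,.022)
    print(k,c.round(1),onz(C,c,.022)[:2],r)
print("diff",np.abs(im.astype(int)-np.load("w5.npy")).mean())
g5=cv2.cvtColor(np.load("w5.npy"),cv2.COLOR_RGB2GRAY).astype(np.float32);g6=cv2.cvtColor(im,cv2.COLOR_RGB2GRAY).astype(np.float32)
s=cv2.phaseCorrelate(g5[:310,:560].copy(),g6[:310,:560].copy());print(s)
q=np.array(s[0])
for z in(.042,):
    print("pins",[onz(C,np.array(p)+q,z)[:2] for p in[(227,139),(262,139)]])
print("front",[onz(C,np.array(p)+q,.012)[:2] for p in[(196,232),(300,232)]])
E
```

```text
[0.5312 0.0674 0.3331] [ 1.9   4.99 -9.12  1.07  0.47  2.33]
brass [408.6 237.7] [ 0.4546 -0.0241] (array([ 0.4563, -0.0243]), array([0.051 , 0.0437]), np.float32(14.088076))
grip [416.8 268.8] [ 0.4141 -0.0324] (array([ 0.4124, -0.0326]), array([0.0426, 0.0183]), np.float32(84.03365))
tA [499.5 231.5] [ 0.4511 -0.1313] (array([ 0.4524, -0.1303]), array([0.0913, 0.0484]), np.float32(27.868616))
tB [326.8 273.3] [0.4195 0.0772] (array([0.4194, 0.0774]), array([0.0834, 0.0502]), np.float32(44.72149))
tC [245.8 288.4] [0.41   0.1789] (array([0.4118, 0.1782]), array([0.0481, 0.0914]), np.float32(-32.656994))
tD [156.7 307.6] [0.3958 0.2943] (array([0.3949, 0.3003]), array([0.047 , 0.0836]), np.float32(-12.375005))
diff 10.954614800347223
((-1.6954987839291107, -3.901918562841388), 0.5548017289903429)
pins [array([0.5945, 0.1668]), array([0.5906, 0.1301])]
front [array([0.4904, 0.2304]), array([0.4773, 0.1057])]
```

Emit:
{"method": "jog_arm", "body": {"hand": [0.085,0.085,0.085,0.085,0.085], "travel": [[0.03,0.04,-0.03],[0.02,0.03,-0.035],[0.02,0.019,-0.035],[0,0,0],[0,0,0]], "yaw": [0,0,0,0,0]}}

```text
time_s: 11.42
position: [0.6062, 0.1575, 0.2334]
tool_rot: [[0.995, -0.103, 0.002], [-0.103, -0.995, 0.0], [0.002, -0.0, -1.0]]
ft_force: [-0.1, 0.2, -0.2]
grip_width: 0.0852
gripper_force: 0.0
```

```bash
python3 - <<'E'
from m import *
o=env.observe();print(o["position"],o["qvel"].round(1))
im,C=shot("w7")
a=im[80:330,180:500]; cv2.imwrite("pics/c7.png",cv2.resize(a,(768,600),interpolation=cv2.INTER_CUBIC)[:,:,::-1])
E
```

```text
[0.6062 0.1575 0.2334] [-0.6 -1.6 -0.1 -0.  -0.2 -0. ]
```

View pics/c7.png

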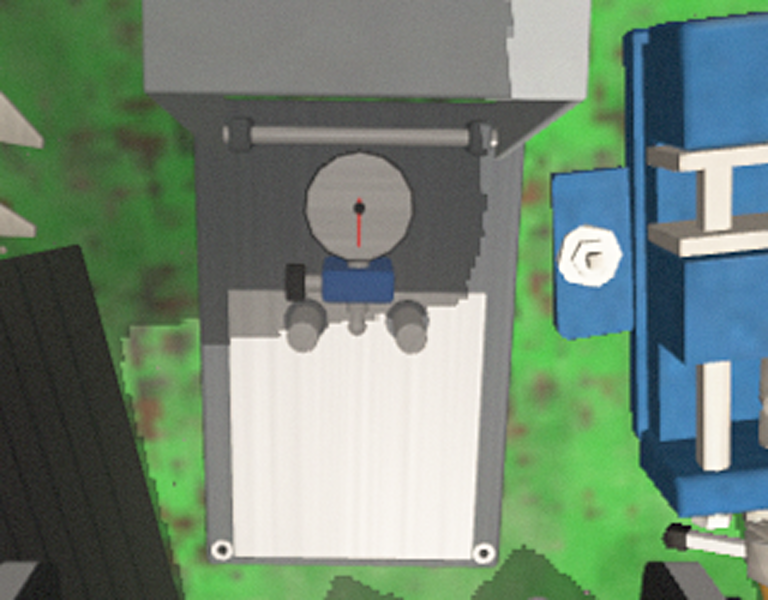

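```bash
python3 - <<'E'
from m import *
im,C=load("w7")
f=lambda x,y:(180+x/2.4,80+y/2.4)
a,b=[onz(C,f(*p),.042)[:2] for p in((304,337),(411,337))]
d=b-a;print(a,b,np.linalg.norm(d)); ang=np.degrees(np.arctan2(d[0],-d[1]));print("yaw nest",-ang)
m=(a+b)/2;d/=np.linalg.norm(d);nx=np.array([-d[1],d[0]]);print("nx",nx,"nest",m-.0198*nx,"tf",m-.0778*nx)
p,q=[onz(C,f(*p),.012)[:2] for p in((208,560),(497,565))];print("front",p,q,(p+q)/2,np.linalg.norm(p-q),"nest", (p+q)/2+.088*nx)
p,q=[onz(C,f(*p),.022)[:2] for p in((240,133),(485,137))];print("hinge",(p+q)/2)
g=(m-.0198*nx);S=cam("scene")
E
```

```text
[0.5939 0.1749] [0.59   0.1362] 0.038906133615212
yaw nest 5.866163649462897
nx [ 0.9948 -0.1022] nest [0.5722 0.1576] tf [0.5146 0.1635]
front [0.4938 0.229 ] [0.479  0.1072] [0.4864 0.1681] 0.12267823574697614 nest [0.5739 0.1591]
hinge [0.6616 0.1466]
```

Emit:
{"method": "jog_arm", "body": {"hand": [0.065,0.065,0.065,0.065,0.065], "travel": [[-0.038,-0.038,0],[-0.038,-0.038,0],[-0.038,-0.038,0],[-0.038,-0.038,0],[-0.038,-0.038,0]], "yaw": [0.0625,0.0625,0.0625,0.0625,0.0625], "grip_force": 30}}

```text
time_s: 12.1
position: [0.4145, -0.034, 0.234]
tool_rot: [[0.978, 0.209, 0.004], [0.209, -0.978, -0.002], [0.003, 0.002, -1.0]]
ft_force: [0.7, -0.9, 0.9]
grip_width: 0.065
gripper_force: 0.0
```

Emit:
{"method": "jog_arm", "body": {"hand": [0.065,0.065,0.065,0.065,0.065], "travel": [[0,0,-0.05],[0,0,-0.05],[0,0,-0.05],[0,0,-0.05],[0,0,0]], "yaw": [0,0,0,0,0]}}

```text
time_s: 12.72
position: [0.4148, -0.0328, 0.0316]
tool_rot: [[0.978, 0.207, -0.003], [0.207, -0.978, 0.001], [-0.003, -0.002, -1.0]]
ft_force: [0.1, 0.7, -0.7]
grip_width: 0.0652
gripper_force: 0.0
```

Emit:
{"method": "jog_arm", "body": {"hand": [0.065,0.065,0.065,0.065,0.065], "travel": [[0,0,-0.01],[0,0,-0.01],[0,0,-0.005],[0,0,-0.005],[0,0,0]], "yaw": [0,0,0,0,0]}}

```text
time_s: 13.35
position: [0.4156, -0.0326, 0.0022]
tool_rot: [[0.978, 0.208, -0.0], [0.208, -0.978, 0.0], [-0.0, -0.0, -1.0]]
ft_force: [0.1, 0.0, 0.9]
grip_width: 0.0649
gripper_force: 0.0
```

Emit:
{"method": "jog_arm", "body": {"hand": [0.065,0.065,0.065,0.02,0.02], "travel": [[0,0,-0.003],[0,0,-0.003],[0,0,0],[0,0,0],[0,0,0]], "yaw": [0,0,0,0,0]}}

```text
time_s: 13.98
position: [0.4156, -0.0327, -0.0035]
tool_rot: [[0.978, 0.208, 0.0], [0.208, -0.978, -0.0], [0.0, 0.0, -1.0]]
ft_force: [-1.3, -0.8, 4.5]
grip_width: 0.0404
gripper_force: 29.7
```

Emit:
{"method": "jog_arm", "body": {"hand": [0.02,0.02,0.02,0.02,0.02], "travel": [[0,0,0],[0,0,0],[0,0,0],[0,0,0],[0,0,0]], "yaw": [0,0,0,0,0]}}

```text
time_s: 14.6
position: [0.4156, -0.0327, -0.0036]
tool_rot: [[0.978, 0.208, -0.0], [0.208, -0.978, -0.0], [-0.0, 0.0, -1.0]]
ft_force: [-1.6, -1.6, 5.6]
grip_width: 0.0405
gripper_force: 29.9
```

Emit:
{"method": "jog_arm", "body": {"hand": [0.02,0.02,0.02,0.02,0.02], "travel": [[-0.01,-0.002,0.001],[-0.015,-0.003,0.001],[-0.015,-0.003,0],[-0.015,-0.003,0],[0,0,0]], "yaw": [0,0,0,0,0], "grip_force": 30}}

```text
time_s: 15.22
position: [0.359, -0.0434, -0.0019]
tool_rot: [[0.978, 0.207, -0.002], [0.207, -0.978, 0.001], [-0.002, -0.002, -1.0]]
ft_force: [-2.1, -0.2, -1.7]
grip_width: 0.0403
gripper_force: 30.7
```

Emit:
{"method": "jog_arm", "body": {"hand": [0.02,0.02,0.02,0.02,0.02], "travel": [[0.003,0.001,0.008],[0.0045,0.001,0.008],[0.0055,0.001,0.007],[0.006,0.0015,0.0065],[0.007,0.0015,0.0055]], "yaw": [0,0,0,0,0], "grip_force": 22}}

```text
time_s: 15.85
position: [0.3871, -0.0375, 0.0339]
tool_rot: [[0.978, 0.208, 0.0], [0.208, -0.978, -0.0], [0.0, 0.0, -1.0]]
ft_force: [-1.9, -0.3, -2.0]
grip_width: 0.0414
gripper_force: 17.7
```

Emit:
{"method": "jog_arm", "body": {"hand": [0.02,0.02,0.02,0.02,0.02], "travel": [[0.0075,0.0015,0.0045],[0.008,0.0015,0.0035],[0.0085,0.002,0.0025],[0.0085,0.002,0.001],[0.0085,0.002,0]], "yaw": [0,0,0,0,0]}}

```text
time_s: 16.48
position: [0.4291, -0.0289, 0.046]
tool_rot: [[0.978, 0.208, 0.003], [0.208, -0.978, -0.001], [0.002, 0.002, -1.0]]
ft_force: [-2.9, -0.5, 15.0]
grip_width: 0.0411
gripper_force: 26.2
```

```bash
python3 - <<'E'
from m import *
s=env.get_image("side");h=cv2.cvtColor(s,cv2.COLOR_RGB2HSV)
br=(h[...,0]>10)&(h[...,0]<28)&(h[...,1]>130)&(h[...,2]>90)
k=np.zeros(br.shape,np.uint8);k[240:380,190:320]=br[240:380,190:320]
c,_=cv2.findContours(k,0,1);c=max(c,key=cv2.contourArea);print(cv2.contourArea(c),cv2.minAreaRect(c),cv2.boundingRect(c))
print(env.observe()["position"])
cv2.imwrite("pics/s1.png",cv2.resize(s[200:380,180:420],(800,600))[:,:,::-1])
E
```

```text
473.0 ((257.4300231933594, 328.0100402832031), (28.966459274291992, 23.590587615966797), 55.304847717285156) (241, 310, 31, 34)
[ 0.4302 -0.0289  0.046 ]
```

Emit:
{"method": "jog_arm", "body": {"hand": [0.02,0.02,0.02,0.02,0.02], "travel": [[0.0085,0.002,-0.001],[0.0085,0.0015,-0.002],[0.003,0.0005,0],[0,0,0],[0,0,0]], "yaw": [0,0,0,0,0]}}

```text
time_s: 17.15
position: [0.4497, -0.025, 0.0429]
tool_rot: [[0.978, 0.208, 0.004], [0.208, -0.978, -0.001], [0.004, 0.002, -1.0]]
ft_force: [0.7, -0.4, 10.4]
grip_width: 0.0406
gripper_force: 28.0
```

```bash
python3 - <<'E'
from m import *
s=env.get_image("side");h=cv2.cvtColor(s,cv2.COLOR_RGB2HSV)
cv2.imwrite("pics/s1.png",cv2.resize(s[230:380,180:380],(800,600))[:,:,::-1])
E
```

```text
(no output)
```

View pics/s1.png

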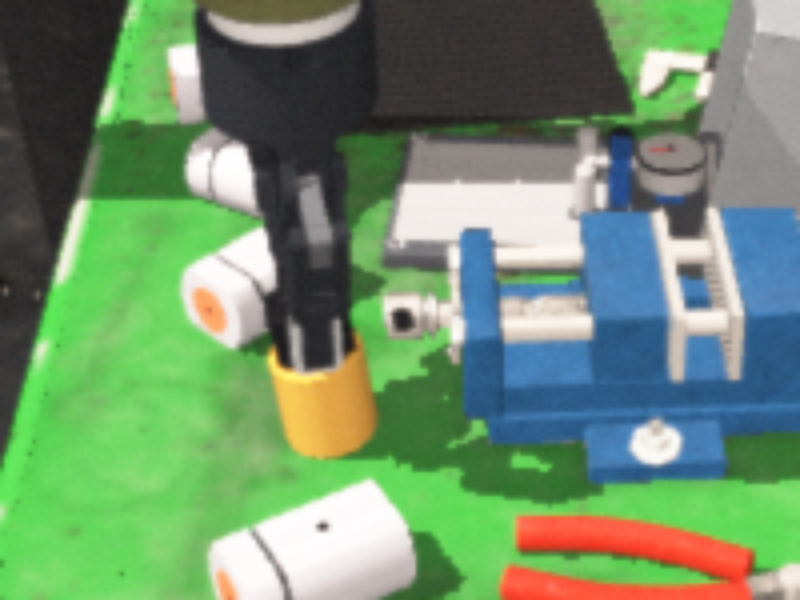

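```bash
cat >> m.py <<'E'
def tilt(n,im,mask,base):
    C=cam(n);a,b=proj(C,[*base,0]),proj(C,[*base,.05])
    c,_=cv2.findContours(mask.astype(np.uint8),0,1);c=max(c,key=cv2.contourArea)
    v=cv2.fitLine(c,2,0,.01,.01).ravel()
    return "expected",a,b,np.degrees(np.arctan2(*(b-a))),"bbox",cv2.boundingRect(c),cv2.minAreaRect(c)
E
python3 - <<'E'
from m import *
for n in("side","scene"):
    s=env.get_image(n);h=cv2.cvtColor(s,cv2.COLOR_RGB2HSV)
    br=(h[...,0]>8)&(h[...,0]<28)&(h[...,1]>120)&(h[...,2]>80)
    C=cam(n);p=proj(C,[.45,-.025,.025]).astype(int)
    k=np.zeros(br.shape,np.uint8);k[p[1]-30:p[1]+30,p[0]-30:p[0]+30]=br[p[1]-30:p[1]+30,p[0]-30:p[0]+30]
    print(n,tilt(n,s,k,(.45,-.025)))
    if n=="side":
        for r in range(320,346,4):
            x=np.where(k[r])[0]; print(r,x.min(),x.max())
E
```

```text
side ('expected', array([258.8815, 337.2015]), array([257.3706, 316.4224]), np.float64(-175.84110787678273), 'bbox', (247, 313, 27, 32), ((260.6658630371094, 328.6072998046875), (29.962661743164062, 23.53710174560547), 77.90524291992188))
320 247 270
324 248 271
328 249 272
332 250 273
336 251 273
340 252 270
344 260 260Traceback (most recent call last):
  File "<stdin>", line 7, in <module>
  File "m.py", line 16, in tilt
    c,_=cv2.findContours(mask.astype(np.uint8),0,1);c=max(c,key=cv2.contourArea)
                                                      ~~~^^^^^^^^^^^^^^^^^^^^^^^
ValueError: max() iterable argument is empty
```

Emit:
{"method": "jog_arm", "body": {"hand": [0.02,0.02,0.02,0.02,0.02], "travel": [[0.004,0.001,0],[0.004,0.001,-0.001],[0.002,0,-0.001],[0,0,-0.001],[0,0,-0.001]], "yaw": [0,0,0,0,0], "grip_force": 20}}

```text
time_s: 17.92
position: [0.4587, -0.0227, 0.0398]
tool_rot: [[0.978, 0.208, 0.003], [0.208, -0.978, -0.001], [0.003, 0.001, -1.0]]
ft_force: [-5.9, 1.4, 29.1]
grip_width: 0.0412
gripper_force: 30.5
```

```bash
cat >> m.py <<'E'
def edges(n,base,kind,r0=4,dz=.05,w=32):
    s=env.get_image(n);h=cv2.cvtColor(s,cv2.COLOR_RGB2HSV);C=cam(n)
    br=((h[...,0]>8)&(h[...,0]<28)&(h[...,1]>120)&(h[...,2]>80)) if kind=="b" else ((h[...,1]<70)&(h[...,2]>90))
    a,b=proj(C,[*base,0]),proj(C,[*base,dz]);print("exp dx/dy",((b-a)[0]/(b-a)[1]).round(3),a.round(),b.round())
    L=[]
    for r in range(int(b[1])+r0,int(a[1])+2,2):
        x=np.where(br[r,int(a[0])-w:int(a[0])+w])[0]
        if len(x): L.append((r,x.min()+int(a[0])-w,x.max()+int(a[0])-w))
    L=np.array(L);print(L.T);print("slopes",np.polyfit(L[:,0],L[:,1],1)[0].round(3),np.polyfit(L[:,0],L[:,2],1)[0].round(3))
E
python3 - <<'E'
from m import *
edges("side",(.457,-.025),"b")
E
```

```text
exp dx/dy 0.068 [263. 337.] [261. 316.]
[[320 322 324 326 328 330 332 334 336 338]
 [250 250 251 251 251 251 251 251 251 252]
 [273 273 273 273 273 273 273 274 274 273]]
slopes 0.076 0.036
```

Emit:
{"method": "jog_arm", "body": {"hand": [0.02,0.02,0.02,0.02,0.02], "travel": [[0,0,0.001],[0,0,0.001],[0,0,0.01],[0,0,0.025],[0,0,0.025]], "yaw": [0,0,0,0,0], "grip_force": 70}}

```text
time_s: 18.6
position: [0.4574, -0.0224, 0.1003]
tool_rot: [[0.978, 0.208, -0.002], [0.208, -0.978, 0.001], [-0.001, -0.001, -1.0]]
ft_force: [-0.1, 0.1, -5.4]
grip_width: 0.0394
gripper_force: 71.5
```

Emit:
{"method": "jog_arm", "body": {"hand": [0.02,0.02,0.02,0.02,0.02], "travel": [[0,0.035,0],[0,0.04,0],[0,0.04,0],[0,0.04,0],[0,0.032,0]], "yaw": [-0.0625,-0.0625,-0.0625,-0.0625,-0.0625]}}

```text
time_s: 19.23
position: [0.4572, 0.166, 0.0997]
tool_rot: [[0.995, -0.104, -0.001], [-0.104, -0.995, 0.0], [-0.001, -0.0, -1.0]]
ft_force: [0.1, -1.0, -4.3]
grip_width: 0.0397
gripper_force: 71.7
```

Emit:
{"method": "jog_arm", "body": {"hand": [0.02,0.02,0.02,0.02,0.02], "travel": [[0.02,0,0],[0.02,0,0],[0.012,0,0],[0.004,0,0],[0,0,0]], "yaw": [0,0,0,0,0]}}

```text
time_s: 19.85
position: [0.5132, 0.1643, 0.0996]
tool_rot: [[0.995, -0.103, -0.001], [-0.103, -0.995, 0.0], [-0.001, 0.0, -1.0]]
ft_force: [-0.5, -0.3, -4.7]
grip_width: 0.0395
gripper_force: 71.9
```

```bash
python3 - <<'E'
from m import *
o=env.observe();print(o["position"],o["tool_rot"][:,0],o["grip_width"],o["ft_force"])
s=env.get_image("side");cv2.imwrite("pics/s2.png",cv2.resize(s[190:310,240:400],(800,600))[:,:,::-1])
E
```

```text
[0.5132 0.1643 0.0996] [ 0.9947 -0.1032 -0.0009] 0.039497079185997666 [-0.4715 -0.3471 -4.6983]
```

View pics/s2.png

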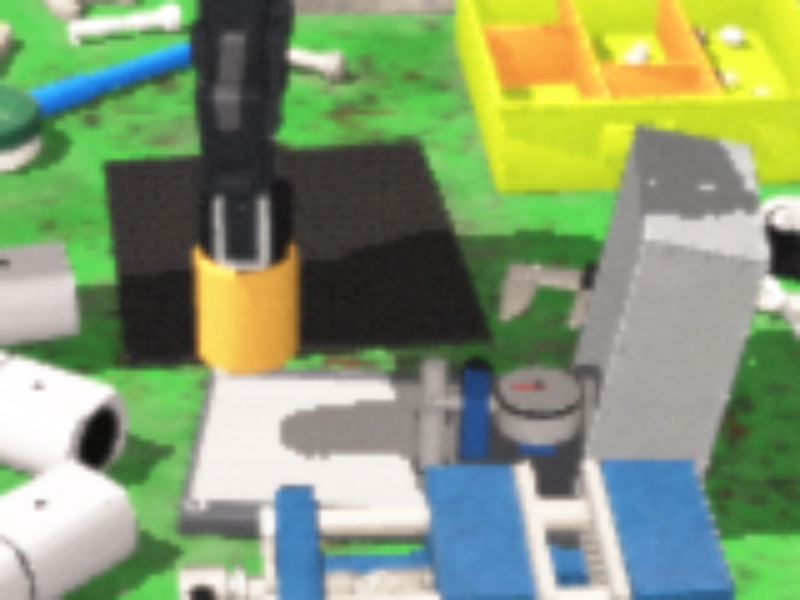

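Emit:
{"method": "jog_arm", "body": {"hand": [0.02,0.02,0.02,0.02,0.02], "travel": [[0.002,0,-0.02],[0,0,-0.02],[0,0,-0.005],[0,0,-0.002],[0,0,-0.001]], "yaw": [0,0,0,0,0]}}

```text
time_s: 20.52
position: [0.5159, 0.1644, 0.0524]
tool_rot: [[0.995, -0.103, 0.001], [-0.103, -0.995, 0.0], [0.001, -0.0, -1.0]]
ft_force: [-2.4, 0.3, 2.4]
grip_width: 0.0394
gripper_force: 72.7
```

Emit:
{"method": "jog_arm", "body": {"hand": [0.02,0.02,0.02,0.02,0.02], "travel": [[0,0,-0.001],[0,0,-0.001],[0,0,0],[0,0,0],[0,0,0]], "yaw": [0,0,0,0,0]}}

```text
time_s: 21.15
position: [0.5163, 0.1644, 0.0524]
tool_rot: [[0.995, -0.103, 0.003], [-0.103, -0.995, 0.0], [0.003, -0.0, -1.0]]
ft_force: [-6.0, -0.0, 15.4]
grip_width: 0.0396
gripper_force: 73.8
```

Emit:
{"method": "jog_arm", "body": {"hand": [0.06,0.06,0.06,0.02,0.02], "travel": [[0,0,0.001],[0,0,0.001],[0,0,0],[0,0,0],[0,0,0]], "yaw": [0,0,0,0,0], "grip_force": 20}}

```text
time_s: 21.78
position: [0.5157, 0.1644, 0.0519]
tool_rot: [[0.995, -0.103, 0.0], [-0.103, -0.995, 0.0], [0.0, -0.0, -1.0]]
ft_force: [-0.5, 0.5, 1.4]
grip_width: 0.0411
gripper_force: 20.2
```

Emit:
{"method": "jog_arm", "body": {"hand": [0.02,0.02,0.02,0.02,0.02], "travel": [[0,0,0],[0.01,-0.001,0],[0.01,-0.001,0],[0.01,-0.001,0],[0.01,-0.001,0]], "yaw": [0,0,0,0,0]}}

```text
time_s: 22.4
position: [0.5554, 0.1603, 0.0515]
tool_rot: [[0.995, -0.103, -0.002], [-0.103, -0.995, -0.0], [-0.002, 0.0, -1.0]]
ft_force: [-2.8, 1.0, 1.5]
grip_width: 0.0413
gripper_force: 20.7
```

```bash
python3 - <<'E'
from m import *
o=env.observe();print(o["position"],o["grip_width"],o["ft_force"],o["time_s"])
edges("side",(.555,.160),"b",r0=2,w=24)
E
```

```text
[0.5554 0.1603 0.0515] 0.04129221171051143 [-2.7529  0.997   1.5322] 22.4
exp dx/dy 0.004 [309. 281.] [309. 262.]
[[264 266 268 270 272 274 276 278 280]
 [289 289 289 287 287 288 290 292 297]
 [310 309 308 306 306 305 303 302 299]]
slopes 0.367 -0.633
```

```bash
python3 - <<'E'
from m import *
s=env.get_image("side");h=cv2.cvtColor(s,cv2.COLOR_RGB2HSV)
for r in(258,264,270,276,282):print(r,[tuple(int(v) for v in q) for q in h[r,280:336:3]])
C=cam("side");print(proj(C,[.5554,.16,.06]),proj(C,[.5132,.1643,.08]))
E
```

```text
258 [(158, 32, 32), (165, 30, 34), (165, 28, 36), (160, 23, 34), (16, 158, 116), (27, 136, 255), (26, 142, 254), (5, 47, 60), (175, 11, 144), (120, 25, 51), (128, 19, 54), (13, 13, 179), (0, 20, 38), (25, 37, 41), (38, 50, 41), (40, 32, 48), (51, 49, 52), (46, 61, 46), (56, 84, 61)]
264 [(52, 132, 185), (16, 12, 229), (11, 15, 192), (16, 83, 196), (28, 136, 255), (27, 143, 255), (26, 148, 254), (23, 164, 251), (21, 166, 244), (18, 151, 228), (17, 151, 214), (32, 25, 144), (47, 33, 145), (50, 34, 148), (46, 53, 150), (16, 23, 164), (11, 22, 165), (46, 45, 120), (111, 162, 101)]
270 [(53, 68, 154), (13, 10, 240), (17, 21, 248), (28, 137, 255), (27, 139, 255), (25, 152, 254), (22, 161, 250), (20, 173, 237), (18, 172, 225), (17, 173, 203), (13, 9, 243), (12, 10, 245), (13, 9, 245), (11, 9, 238), (12, 14, 232), (11, 21, 167), (9, 18, 180), (5, 9, 172), (108, 178, 145)]
276 [(4, 10, 175), (17, 9, 245), (13, 7, 246), (17, 20, 247), (25, 153, 253), (21, 170, 246), (19, 174, 233), (18, 178, 218), (17, 167, 189), (9, 18, 144), (10, 21, 146), (6, 17, 148), (8, 19, 147), (5, 21, 149), (12, 23, 145), (10, 17, 177), (9, 21, 155), (143, 10, 103), (109, 179, 144)]
282 [(11, 9, 240), (9, 7, 244), (10, 9, 244), (10, 9, 245), (13, 9, 244), (13, 10, 239), (5, 16, 173), (12, 21, 178), (12, 11, 237), (12, 11, 240), (8, 9, 240), (14, 12, 242), (13, 7, 241), (15, 8, 241), (7, 16, 144), (0, 11, 193), (111, 14, 125), (107, 62, 116), (109, 93, 107)]
[309.096 258.589] [289.6262 250.2806]
```

Emit:
{"method": "jog_arm", "body": {"hand": [0.02,0.02,0.02,0.02,0.02], "travel": [[-0.006,0.0005,0],[-0.006,0.0005,0],[-0.005,0.0005,0],[-0.004,0.0005,0],[0,0,-0.001]], "yaw": [0,0,0,0,0]}}

```text
time_s: 23.12
position: [0.5344, 0.1623, 0.0514]
tool_rot: [[0.995, -0.103, 0.0], [-0.103, -0.995, -0.0], [0.0, 0.0, -1.0]]
ft_force: [-1.1, -1.2, 11.3]
grip_width: 0.0413
gripper_force: 21.2
```

```bash
python3 - <<'E'
from m import *
o=env.observe();print(o["position"],o["grip_width"],o["ft_force"],o["time_s"])
edges("side",(.535,.162),"b",r0=2,w=24)
E
```

```text
[0.5344 0.1623 0.0514] 0.04126108014229447 [-1.0686 -1.1993 11.2582] 23.125
exp dx/dy 0.015 [300. 281.] [300. 262.]
[[264 266 268 270 272 274 276 278 280]
 [286 286 286 286 285 285 285 287 289]
 [305 304 304 303 303 303 303 302 300]]
slopes 0.1 -0.233
```

Emit:
{"method": "jog_arm", "body": {"hand": [0.02,0.02,0.02,0.02,0.02], "travel": [[-0.003,0.0005,0],[-0.003,0,0],[-0.001,0,-0.001],[0,0,0],[0,0,0]], "yaw": [0,0,0,0,0]}}

```text
time_s: 23.8
position: [0.5277, 0.163, 0.0503]
tool_rot: [[0.995, -0.103, 0.001], [-0.103, -0.995, 0.0], [0.001, -0.0, -1.0]]
ft_force: [0.1, 1.3, 6.1]
grip_width: 0.0413
gripper_force: 20.7
```

```bash
python3 - <<'E'
from m import *
o=env.observe();print(o["position"],o["grip_width"],o["ft_force"],o["time_s"])
edges("side",(.528,.162),"b",r0=2,w=24)
E
```

```text
[0.5277 0.163  0.0503] 0.041266946452994654 [0.1251 1.2564 6.1369] 23.8
exp dx/dy 0.019 [297. 281.] [297. 262.]
[[264 266 268 270 272 274 276 278 280]
 [285 285 285 285 285 285 285 285 288]
 [303 303 302 303 303 303 302 302 300]]
slopes 0.1 -0.125
```

Emit:
{"method": "jog_arm", "body": {"hand": [0.065,0.065,0.065,0.065,0.065], "travel": [[0,0,0.001],[-0.005,0,0.001],[0,0,0],[0,0,0],[0,0,0]], "yaw": [0,0,0.174,0.175,0.175], "grip_force": 40}}

```text
time_s: 24.48
position: [0.522, 0.1628, 0.0516]
tool_rot: [[0.91, 0.414, -0.001], [0.414, -0.91, -0.0], [-0.001, -0.0, -1.0]]
ft_force: [-0.2, -0.3, 0.4]
grip_width: 0.0649
gripper_force: 0.0
```

Emit:
{"method": "jog_arm", "body": {"hand": [0.02,0.02,0.02,0.02,0.02], "travel": [[0,0,0],[0,0,0],[0,0,0],[0,0,0],[0,0,0]], "yaw": [0,0,0,0,0]}}

```text
time_s: 25.1
position: [0.5224, 0.1629, 0.0519]
tool_rot: [[0.913, 0.408, -0.0], [0.408, -0.913, 0.0], [-0.0, -0.0, -1.0]]
ft_force: [-1.3, 0.6, 2.3]
grip_width: 0.0369
gripper_force: 39.8
```

```bash
python3 - <<'E'
from m import *
o=env.observe();print(o["position"],o["grip_width"],o["ft_force"],o["time_s"])
edges("side",(.522,.162),"b",r0=2,w=24)
E
```

```text
[0.5224 0.1629 0.0519] 0.03686051777109817 [-1.2937  0.6226  2.2704] 25.1
exp dx/dy 0.023 [294. 281.] [294. 262.]
[[264 266 268 270 272 274 276 278 280 282]
 [284 284 284 284 284 284 284 285 286 292]
 [302 302 302 302 302 302 302 302 300 292]]
slopes 0.276 -0.315
```

Emit:
{"method": "jog_arm", "body": {"hand": [0.02,0.02,0.02,0.02,0.02], "travel": [[0,0,0],[0,0,0.003],[0.01,-0.001,0],[0.015,-0.0015,0],[0.01,-0.001,0]], "yaw": [0,0,0,0,0], "grip_force": 70}}

```text
time_s: 25.78
position: [0.5587, 0.159, 0.0544]
tool_rot: [[0.913, 0.408, 0.0], [0.408, -0.913, -0.0], [-0.0, 0.0, -1.0]]
ft_force: [-0.7, -0.2, -5.1]
grip_width: 0.0361
gripper_force: 69.6
```

Emit:
{"method": "jog_arm", "body": {"hand": [0.02,0.02,0.02,0.02,0.02], "travel": [[0.005,-0.0005,-0.001],[0.004,-0.0005,-0.001],[0,0,-0.0005],[0,0,0],[0,0,0]], "yaw": [0,0,0,0,0]}}

```text
time_s: 26.4
position: [0.5664, 0.1584, 0.0524]
tool_rot: [[0.913, 0.409, -0.0], [0.409, -0.913, 0.0], [-0.0, -0.0, -1.0]]
ft_force: [0.3, 0.6, -4.9]
grip_width: 0.0363
gripper_force: 69.7
```

```bash
python3 - <<'E'
from m import *
o=env.observe();print(o["position"],o["grip_width"],o["ft_force"],o["time_s"])
edges("side",(.567,.158),"b",r0=2,w=24)
E
```

```text
[0.5664 0.1584 0.0524] 0.03627779851635751 [ 0.2986  0.6471 -4.9315] 26.4
exp dx/dy -0.003 [314. 282.] [314. 263.]
[[264 266 268 270 272 274 276 278 280 282]
 [304 304 304 304 304 304 304 304 306 309]
 [322 322 322 322 322 322 322 322 321 317]]
slopes 0.179 -0.158
```

Emit:
{"method": "jog_arm", "body": {"hand": [0.02,0.02,0.02,0.02,0.02], "travel": [[0.0015,-0.0002,0],[0.0015,-0.0002,0],[0.0015,0,0],[0.0015,-0.0002,0],[0,0,0]], "yaw": [0,0,0,0,0]}}

```text
time_s: 27.08
position: [0.5727, 0.1577, 0.0523]
tool_rot: [[0.913, 0.408, -0.0], [0.408, -0.913, 0.0], [-0.0, -0.0, -1.0]]
ft_force: [-0.3, 0.9, -4.8]
grip_width: 0.0361
gripper_force: 69.6
```

Emit:
{"method": "jog_arm", "body": {"hand": [0.02,0.02,0.02,0.02,0.02], "travel": [[0.001,0,0],[0.001,0,0],[0.001,0,0],[0,0,0],[0,0,0]], "yaw": [0,0,0,0,0]}}

```text
time_s: 27.7
position: [0.575, 0.1581, 0.0522]
tool_rot: [[0.913, 0.409, -0.001], [0.409, -0.913, 0.0], [-0.001, -0.001, -1.0]]
ft_force: [-4.1, 2.8, -2.9]
grip_width: 0.0363
gripper_force: 70.0
```

Emit:
{"method": "jog_arm", "body": {"hand": [0.02,0.02,0.02,0.02,0.02], "travel": [[0,0.001,0],[0.0005,0.0005,0],[0.0005,0,0],[0,0,0],[0,0,0]], "yaw": [0,0,0,0,0]}}

```text
time_s: 28.32
position: [0.5762, 0.1591, 0.0522]
tool_rot: [[0.913, 0.409, -0.001], [0.409, -0.913, -0.0], [-0.001, -0.0, -1.0]]
ft_force: [-4.4, 1.1, -3.4]
grip_width: 0.0363
gripper_force: 69.9
```

Emit:
{"method": "jog_arm", "body": {"hand": [0.02,0.02,0.02,0.02,0.02], "travel": [[0.001,0.0003,0],[0,0,0],[0,0,-0.0005],[0,0,-0.0005],[0,0,0]], "yaw": [0,0,0,0,0]}}

```text
time_s: 28.95
position: [0.5766, 0.1593, 0.0521]
tool_rot: [[0.913, 0.409, -0.002], [0.409, -0.913, -0.001], [-0.002, -0.0, -1.0]]
ft_force: [-10.2, -0.5, 6.1]
grip_width: 0.0358
gripper_force: 70.7
```

Emit:
{"method": "jog_arm", "body": {"hand": [0.02,0.02,0.05,0.06,0.06], "travel": [[-0.0003,0,0],[0,0,0],[0,0,0],[0,0,0],[0,0,0]], "yaw": [0,0,0,0,0], "grip_force": 20}}

```text
time_s: 29.58
position: [0.578, 0.1594, 0.0517]
tool_rot: [[0.913, 0.408, 0.002], [0.408, -0.913, 0.0], [0.001, 0.001, -1.0]]
ft_force: [0.5, -0.1, 0.4]
grip_width: 0.06
gripper_force: 0.0
```

Emit:
{"method": "jog_arm", "body": {"hand": [0.06,0.06,0.085,0.085,0.085], "travel": [[0,0,0.03],[0,0,0.05],[0.0,0,0.055],[0.01,0,0.045],[0.02,0,0]], "yaw": [0,0,0,-0.1,-0.17]}}

```text
time_s: 30.2
position: [0.6089, 0.1597, 0.2362]
tool_rot: [[0.989, 0.146, 0.009], [0.146, -0.989, 0.001], [0.009, 0.001, -1.0]]
ft_force: [0.2, 0.8, -1.1]
grip_width: 0.0852
gripper_force: 0.0
```

Emit:
{"method": "jog_arm", "body": {"hand": [0.085,0.085,0.085,0.085,0.085], "travel": [[0,0,0],[0,0,0],[0,0,0],[0,0,0],[0,0,0]], "yaw": [-0.17,-0.086,0,0,0]}}

```text
time_s: 30.82
position: [0.6074, 0.1595, 0.2314]
tool_rot: [[0.995, -0.104, 0.0], [-0.104, -0.995, -0.0], [0.0, -0.0, -1.0]]
ft_force: [0.3, -0.9, -0.0]
grip_width: 0.085
gripper_force: 0.0
```

```bash
python3 - <<'E'
from m import *
o=env.observe();print(o["position"],o["tool_rot"][:,0])
im,C=shot("w8"); s=env.get_image("side")
o=np.zeros((600,800,3),np.uint8)
o[:,:500]=cv2.resize(im[90:330,220:420],(500,600),interpolation=cv2.INTER_CUBIC); o[:,500:]=cv2.resize(s[225:325,290:340],(300,600))
cv2.imwrite("pics/c8.png",o[:,:,::-1])
E
```

```text
[0.6074 0.1595 0.2314] [ 0.9946 -0.1041  0.0001]
```

View pics/c8.png

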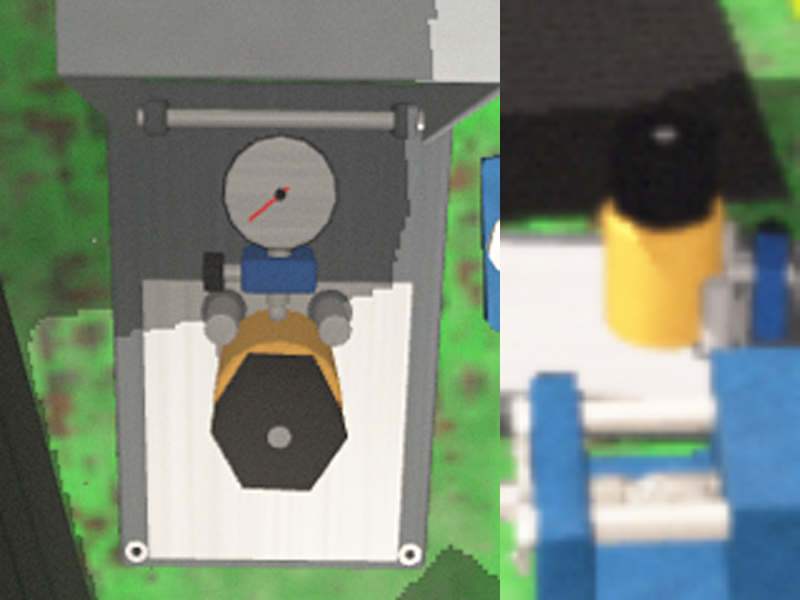

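Emit:
{"method": "jog_arm", "body": {"hand": [0.07,0.07,0.07,0.07,0.07], "travel": [[-0.03,0.01,0.03],[-0.04,0.01,0.03],[-0.037,0.01,0.01],[0,0,0],[0,0,0]], "yaw": [0.05,0.054,0,0,0]}}

```text
time_s: 31.55
position: [0.5008, 0.1894, 0.301]
tool_rot: [[1.0, -0.001, -0.0], [-0.001, -1.0, -0.0], [-0.0, 0.0, -1.0]]
ft_force: [0.2, 0.2, 0.2]
grip_width: 0.0698
gripper_force: 0.0
```

```bash
cat > t.py <<'E'
from m import *
def tappets(name,rows=325,zc=.0225,vmin=100):
    o=env.observe();im,C=shot(name);h=cv2.cvtColor(im,cv2.COLOR_RGB2HSV)
    g=((h[...,1]<60)&(h[...,2]>vmin)).astype(np.uint8);g[rows:]=0
    g=cv2.morphologyEx(g,cv2.MORPH_CLOSE,np.ones((3,3)));g=cv2.morphologyEx(g,cv2.MORPH_OPEN,np.ones((5,5)))
    n,l,st,c=cv2.connectedComponentsWithStats(g)
    print(o["position"].round(4),o["qvel"].round(1).max(),o["time_s"])
    for i in range(1,n):
        if 500<st[i,4]<9000:
            r=rect(l==i,C,zc)
            if max(r[1])<.12: print("bbox",st[i,:4],r[0],r[1],"ang",round(float(r[2]),1))
    return im,C
E
python3 -c "
from t import *
tappets('w9')"
```

```text
[0.5008 0.1894 0.301 ] 1.1 31.55
bbox [185   0  53  50] [0.6565 0.2966] [0.0509 0.0393] ang 79.4
bbox [475  22 123  47] [ 0.6382 -0.0135] [0.0405 0.1133] ang -89.9
bbox [484 109  17  48] [0.5563 0.0189] [0.0467 0.0136] ang 0.7
bbox [507 109  20  46] [ 0.5573 -0.0066] [0.0446 0.0165] ang 0.1
bbox [544 109  20  47] [ 0.5567 -0.0438] [0.0139 0.0456] ang -0.3
bbox [473 175  71  37] [ 0.4938 -0.0071] [0.0769 0.0389] ang 89.9
bbox [581 191  59  79] [ 0.4519 -0.13  ] [0.0945 0.0545] ang 28.0
bbox [212 248  57  75] [0.3864 0.2861] [0.0869 0.0501] ang 12.4
```

Emit:
{"method": "jog_arm", "body": {"hand": [0.062,0.062,0.062,0.062,0.062], "travel": [[-0.0265,0.0185,-0.03],[-0.0265,0.0185,-0.03],[-0.0265,0.0185,-0.03],[-0.026,0.0185,-0.03],[-0.026,0.0185,-0.03]], "yaw": [0.043,0.043,0.043,0.043,0.045], "grip_force": 30}}

```text
time_s: 32.22
position: [0.3687, 0.2823, 0.1497]
tool_rot: [[0.977, 0.215, -0.001], [0.215, -0.977, -0.0], [-0.001, 0.0, -1.0]]
ft_force: [1.2, 0.6, -0.2]
grip_width: 0.0622
gripper_force: 0.0
```

Emit:
{"method": "jog_arm", "body": {"hand": [0.062,0.062,0.062,0.062,0.062], "travel": [[0,0,-0.05],[0,0,-0.05],[0,0,-0.03],[0,0,-0.015],[0,0,-0.005]], "yaw": [0,0,0,0,0]}}

```text
time_s: 32.85
position: [0.3691, 0.2817, -0.0001]
tool_rot: [[0.977, 0.213, -0.002], [0.213, -0.977, -0.001], [-0.002, 0.0, -1.0]]
ft_force: [0.4, 0.3, 0.1]
grip_width: 0.062
gripper_force: 0.0
```

Emit:
{"method": "jog_arm", "body": {"hand": [0.062,0.062,0.02,0.02,0.02], "travel": [[0,0,-0.003],[0,0,-0.003],[0,0,0],[0,0,0],[0,0,0]], "yaw": [0,0,0,0,0]}}

```text
time_s: 33.48
position: [0.3691, 0.2821, -0.0043]
tool_rot: [[0.977, 0.214, 0.001], [0.214, -0.977, 0.0], [0.001, -0.0, -1.0]]
ft_force: [-1.7, -0.4, 4.6]
grip_width: 0.0472
gripper_force: 31.8
```

Emit:
{"method": "jog_arm", "body": {"hand": [0.02,0.02,0.02,0.02,0.02], "travel": [[0.003,0.0005,0.007],[0.0035,0.001,0.0065],[0.0045,0.001,0.006],[0.005,0.001,0.0055],[0.006,0.0015,0.0045]], "yaw": [0,0,0,0,0], "grip_force": 22}}

```text
time_s: 34.1
position: [0.3912, 0.2871, 0.0252]
tool_rot: [[0.977, 0.214, 0.0], [0.214, -0.977, 0.0], [0.0, -0.0, -1.0]]
ft_force: [-0.2, -0.2, -4.3]
grip_width: 0.0472
gripper_force: 31.0
```

Emit:
{"method": "jog_arm", "body": {"hand": [0.02,0.02,0.02,0.02,0.02], "travel": [[0.0065,0.0015,0.004],[0.007,0.0015,0.003],[0.007,0.0015,0.002],[0.0075,0.0015,0.001],[0.0075,0.0015,0]], "yaw": [0,0,0,0,0]}}

```text
time_s: 34.72
position: [0.4268, 0.2946, 0.0348]
tool_rot: [[0.977, 0.214, -0.0], [0.214, -0.977, -0.0], [-0.0, 0.0, -1.0]]
ft_force: [0.1, -0.4, -3.6]
grip_width: 0.0468
gripper_force: 31.0
```

Emit:
{"method": "jog_arm", "body": {"hand": [0.02,0.02,0.02,0.02,0.02], "travel": [[0.0075,0.0015,-0.001],[0.0075,0.0015,-0.002],[0.004,0.001,-0.001],[0.003,0.0005,-0.001],[0,0,-0.001]], "yaw": [0,0,0,0,0]}}

```text
time_s: 35.35
position: [0.4484, 0.299, 0.0287]
tool_rot: [[0.977, 0.214, -0.0], [0.214, -0.977, -0.0], [-0.0, 0.0, -1.0]]
ft_force: [0.3, 0.8, -2.1]
grip_width: 0.047
gripper_force: 31.0
```

```bash
python3 - <<'E'
from m import *
p=env.observe()["position"];print(p)
edges("side",p[:2],"g",r0=8,dz=.055,w=26)
edges("scene",p[:2],"g",r0=8,dz=.055,w=26)
E
```

```text
[0.4484 0.299  0.0287]
exp dx/dy 0.059 [264. 252.] [263. 232.]
[[240 242 244]
 [257 256 257]
 [287 279 262]]
slopes 0.0 -6.25
exp dx/dy 0.041 [286. 318.] [285. 304.]
[[312 314 316]
 [281 281 282]
 [295 292 291]]
slopes 0.25 -1.0
```

```bash
cat >> m.py <<'E'
def ascii(n,base,w=34,up=40,dn=14,im=None,C=None,sx=1,sy=2):
    s=env.get_image(n) if im is None else im;C=C or cam(n);h=cv2.cvtColor(s,cv2.COLOR_RGB2HSV).astype(int);a=proj(C,base).round().astype(int);print(n,a)
    for r in range(a[1]-up,a[1]+dn,sy):
        t=""
        for c in range(a[0]-w,a[0]+w,sx):
            H,S,V=h[r,c]
            t+=" " if (40<H<80 and S>90) else "o" if (H<25 and S>90 and V>80) else "." if V<70 else "+" if V<160 else "#"
        print(t)
E
python3 - <<'E'
from m import *
p=env.observe()["position"]
ascii("side",[p[0],p[1],0]); ascii("scene",[p[0],p[1],0])
E
```

```text
side [264 252]
       ###       ++#++  +........++++++..                           
                         .........++++...                           
                         .........++++...                           
              +++#+       +..............+ +                        
+++++++++++######++       +..............                    +++....
###############+          +...................++++++++..............
###########+              +..............++############+............
                        ####++...........+++############+...........
                        #####++.........++###############+..........
                        ######++.....+###################+..........
                        oo#####+.....+###################+..........
                        oo######+....+####################+.........
                        +o######+....++###################+.........
                         o######+.....+###################..........
                         +######+....++#################++..........
                          ##################++++++
[... 1898 characters left out ...]
.........................+++++++++++ooooooo#++... +..               
.........................++.+++++++ooooooo++.                       
..........................++++++++oooooo+                           
.........................++..++++++++  +                            
................................++.                                 
..............................                                      
.........................                                           
.....................                                               
.................              ..                                   
..............                                                      
..........
```

Emit:
{"method": "jog_arm", "body": {"hand": [0.02,0.02,0.02,0.02,0.02], "travel": [[0.015,0.02,0],[0.015,0.02,0],[0,0,-0.012],[0,0,-0.01],[0,0,-0.004]], "yaw": [0,0,0,0,0]}}

```text
time_s: 36.17
position: [0.4775, 0.3383, 0.0018]
tool_rot: [[0.977, 0.214, -0.002], [0.214, -0.977, -0.001], [-0.002, 0.001, -1.0]]
ft_force: [-0.1, 0.1, -3.9]
grip_width: 0.0466
gripper_force: 31.0
```

Emit:
{"method": "jog_arm", "body": {"hand": [0.02,0.062,0.062,0.062,0.062], "travel": [[0,0,-0.002],[0,0,0],[-0.009,-0.002,0],[-0.009,-0.002,0],[-0.0085,-0.002,0]], "yaw": [0,0,0,0,0], "grip_force": 20}}

```text
time_s: 36.8
position: [0.4511, 0.3329, 0.0011]
tool_rot: [[0.977, 0.214, 0.0], [0.214, -0.977, 0.0], [0.0, -0.0, -1.0]]
ft_force: [-0.7, 0.3, 0.8]
grip_width: 0.062
gripper_force: 0.0
```

Emit:
{"method": "jog_arm", "body": {"hand": [0.02,0.02,0.02,0.02,0.02], "travel": [[0,0,0],[0,0,0],[0,0,0],[0,0,0],[0,0,0]], "yaw": [0,0,0,0,0]}}

```text
time_s: 37.42
position: [0.4511, 0.3329, 0.0012]
tool_rot: [[0.977, 0.214, -0.002], [0.214, -0.977, -0.0], [-0.002, 0.0, -1.0]]
ft_force: [-5.6, -1.8, 7.5]
grip_width: 0.0452
gripper_force: 19.5
```

Emit:
{"method": "jog_arm", "body": {"hand": [0.02,0.02,0.02,0.02,0.02], "travel": [[0.002,0,0.006],[0.003,0.001,0.007],[0.003,0.001,0.008],[0.003,0,0.01],[0,0,0]], "yaw": [0,0,0,0,0]}}

```text
time_s: 38.05
position: [0.4638, 0.3353, 0.033]
tool_rot: [[0.977, 0.214, 0.003], [0.214, -0.977, 0.001], [0.003, -0.001, -1.0]]
ft_force: [-0.3, -0.2, 0.1]
grip_width: 0.0201
gripper_force: 0.0
```

```bash
python3 - <<'E'
from m import *
p=env.observe()["position"]
ascii("scene",[p[0],p[1],0.02],w=40,up=34,dn=20)
E
```

```text
scene [268 314]
.............................................................         ..........
............................................................           +........
............................................................           .........
..............................................................            .++...
................++++...........................................            .+++.
..............++++................................................   ++    .....
..............++..................................................         ..   
.......................++++..........................................           
.......................++++...........................................+         
.........................+.............++.....+++.......................        
......................................+++......++........................       
......................................+++......++.........................      
 .....................................+++++....+++.........................     
...............................
[... 353 characters left out ...]
....                
....................................++++....................   +                
...........................................................                     
... . ............................................. ..                          
..................................................                              
.......................................... ..                                   
.........................................              ..                       
.................................. ...                                          
............................... ..                                              
...............................
```

Emit:
{"method": "jog_arm", "body": {"hand": [0.062,0.062,0.062,0.062,0.062], "travel": [[0,0,0.06],[0.02,0,0.055],[0.04,0,0.045],[0.02,0,0.04],[0,0,0]], "yaw": [0,0,0,0,0]}}

```text
time_s: 38.72
position: [0.5448, 0.3351, 0.2343]
tool_rot: [[0.977, 0.213, 0.005], [0.213, -0.977, 0.002], [0.006, -0.001, -1.0]]
ft_force: [-0.7, 0.3, -0.3]
grip_width: 0.0621
gripper_force: 0.0
```

```bash
python3 - <<'E'
from t import *
env.get_image("side")
im,C=tappets("w10",zc=.0265,vmin=80)
ascii("",[.4945,.342,.02],w=120,up=90,dn=110,im=im,C=C,sx=3,sy=6)
E
```

```text
[0.5433 0.3349 0.2321] 4.0 38.775
bbox [390   0  30  35] [0.7024 0.307 ] [0.0124 0.0289] ang -16.2
bbox [401  26  33  46] [0.6818 0.2845] [0.0314 0.0251] ang 74.2
bbox [358  42  55  67] [0.6554 0.3019] [0.0509 0.0373] ang 73.5
bbox [ 28 106  49  65] [0.5451 0.5773] [0.0164 0.0688] ang -29.4
bbox [613 180  27  26] [0.6077 0.0755] [0.0237 0.0226] ang 25.0
bbox [279 191  73  93] [0.5063 0.337 ] [0.0843 0.0533] ang 26.5
bbox [  0 298  71  27] [0.3676 0.5893] [0.0683 0.0247] ang 80.3
 [307 248]
++.++++.+++.+.................................................................  
++.+++..+++.+................................................................   
++++++.+++..+................................................................  +
+++++++.+++.++...............................................................  +
++++++.++.+.++..............................................................    
++.++++++++++++.............................................................  ++
++++++.+++++++...........................+...+++...........................+++++
++.+++.+.+++.++.................+++...
[... 1448 characters left out ...]
                +++  +                         ...++
          +++++....                                                      ++....+
     +..++++++.....                          ++                           +.....
   ....++++++......                                                        .....
  ....++++++.......                                                        .....
+....++++++........                                                        .....
....++++++........                                                        ......
...++++++..........                                                       ......
..++++++...........                                                        .....
```

Emit:
{"method": "jog_arm", "body": {"hand": [0.062,0.062,0.062,0.062,0.062], "travel": [[-0.03,-0.006,-0.045],[-0.03,-0.006,-0.06],[-0.0125,-0.0035,-0.06],[0,0,-0.045],[0,0,-0.015]], "yaw": [0.1,0.1,0.046,0,0]}}

```text
time_s: 39.45
position: [0.4701, 0.3192, 0.0082]
tool_rot: [[0.895, 0.446, -0.006], [0.446, -0.895, -0.002], [-0.006, -0.0, -1.0]]
ft_force: [0.6, -0.8, 0.5]
grip_width: 0.062
gripper_force: 0.0
```

Emit:
{"method": "jog_arm", "body": {"hand": [0.062,0.062,0.02,0.02,0.02], "travel": [[0,0,-0.003],[0,0,-0.002],[0,0,0],[0,0,0],[0,0,0]], "yaw": [0,0,0,0,0]}}

```text
time_s: 40.08
position: [0.473, 0.3204, 0.0075]
tool_rot: [[0.895, 0.446, 0.002], [0.446, -0.895, 0.001], [0.002, -0.0, -1.0]]
ft_force: [-1.3, 1.4, 6.8]
grip_width: 0.0457
gripper_force: 20.3
```

Emit:
{"method": "jog_arm", "body": {"hand": [0.02,0.02,0.02,0.02,0.02], "travel": [[0,0,0],[0.001,0,0.005],[0.002,0.001,0.006],[0.002,0.001,0.008],[0.002,0.001,0.01]], "yaw": [0,0,0,0,0]}}

```text
time_s: 40.7
position: [0.4796, 0.3229, 0.0356]
tool_rot: [[0.895, 0.445, -0.0], [0.445, -0.895, -0.0], [-0.0, 0.0, -1.0]]
ft_force: [-0.1, -0.1, -2.8]
grip_width: 0.0461
gripper_force: 20.9
```

```bash
python3 - <<'E'
from m import *
p=env.observe()["position"]
ascii("side",[p[0],p[1],0.03],w=34,up=30,dn=26)
E
```

```text
side [276 236]
        ############+..............  +.....++++.               #+++ 
    ##############++   ..........    +.....+++..+                   
     ########++++      .........................                    
     ++#++              +........... ...........                 +++
                        ++.........+ ...........                    
                        ++.....................                     
  +++#+                 #+.....................                     
#####+                   +......................  +.................
###+                ++ +++......++#+.......+++++....................
                   +....++.....+####+.....++##++++++++++++..........
                   +.....+....+#####+.....++++####++++#+++++........
                    .........+##oo##+.....+##+##############+++.....
                    .........+##oo##+.....+##+##################....
                    ........++##oo##+....++##+##################+...
                    +.........+##o##########+###################+...
                    ............+##########++##################+....
                     ............+########++###################+....
                     ....................++++++++############+......
                     .................................++++++........
                     ...............................................
                     ...............................................
                     ...............................................
              +++    +..............................................
                   +++..............................................
                       .............................................
                       .............................................
                       ..........................................oo.
                       +....................................+  .oooo
```

Emit:
{"method": "jog_arm", "body": {"hand": [0.02,0.046,0.046,0.046,0.046], "travel": [[0,0,0.01],[0,0,0],[0,0,0],[0,0,0],[0,0,0]], "yaw": [0,0,0,0,0]}}

```text
time_s: 41.38
position: [0.4793, 0.3229, 0.045]
tool_rot: [[0.895, 0.446, -0.0], [0.446, -0.895, -0.0], [-0.001, -0.0, -1.0]]
ft_force: [-1.7, -1.6, 0.8]
grip_width: 0.0458
gripper_force: 16.6
```

```bash
python3 - <<'E'
from m import *
o=env.observe();p=o["position"];print(o["gripper_force"],o["grip_width"],o["wrist_torque"],o["ft_force"])
ascii("side",[p[0],p[1],0.03],w=34,up=30,dn=26)
E
```

```text
16.594257513061166 0.04581159885188652 [-0.209   0.386  -0.0105] [-1.7307 -1.6283  0.8154]
side [276 236]
        ##############+.........................               #+++ 
    ##############++   ............. ...........                    
     #########+++       +..........+ ..........                     
     ++#++              +...........+..........                  +++
                        +......................                     
                        ++....................                      
  +++#+                 #+......++++......                          
#####+                  #+.....+####......+       ++................
###+                ++++......+#####+.....++++++....................
                   +.........+##o###+.....+####++++++...............
                   +........+##oo###+.....+##+####+++++++...........
                    .......++##ooo##+.....+##+#########++++.........
                    ........+##oo####++#####+##############+++......
                    .........++############+##################+.....
                    +.......
[... 237 characters left out ...]
#+........
                     ..............................++####+..........
                     ...............................................
                     ...............................................
                     ...............................................
              +++   ++..............................................
                   +++..............................................
                       .............................................
                       .............................................
                       ..........................................oo.
                       +....................................   .oooo
```

Emit:
{"method": "jog_arm", "body": {"hand": [0.0465,0.0465,0.0465,0.0465,0.0465], "travel": [[0,0,0.004],[0,0,0.004],[0,0,0.004],[0,0,0],[0,0,0]], "yaw": [0,0,0,0,0]}}

```text
time_s: 42.05
position: [0.4795, 0.3229, 0.0575]
tool_rot: [[0.895, 0.446, 0.0], [0.446, -0.895, 0.0], [0.0, 0.0, -1.0]]
ft_force: [-1.7, -0.6, 2.0]
grip_width: 0.0465
gripper_force: 10.0
```

```bash
python3 - <<'E'
from m import *
o=env.observe();p=o["position"];print(o["gripper_force"],o["grip_width"],o["wrist_torque"],o["ft_force"])
ascii("side",[p[0],p[1],0.03],w=34,up=30,dn=26)
E
```

```text
9.966569188982248 0.046500965783039055 [-0.1852  0.2861 -0.0289] [-1.6735 -0.5582  1.966 ]
side [276 236]
        ###############++........... ...... ...                #+++ 
    ##############++   ++......................                     
     ########++++       +......................                     
     ++#++              +..................                      +++
                        +........+#+......+                         
                        +......+++##......+                         
  +++#+                     ++###+##......+                         
#####+                      ###ooo##......+++     ++................
###+                + +++++###ooo###+.....+##++.....................
                   +......+###oooo##+....++##+#++...................
                   +.......++###############+####++.................
                    .........+############++#######+................
                    ...........++#######++###########+..............
                    +.............++++++###############+............
                    +.......
[... 237 characters left out ...]
..........
                     .......................++########+.............
                     .........................++####+...............
                     ...............................................
                    +...............................................
              +++   + ..............................................
                    ++..............................................
                       .............................................
                       .............................................
                       ..........................................oo.
                       +....................................  +.oooo
```

Emit:
{"method": "jog_arm", "body": {"hand": [0.047,0.047,0.047,0.047,0.047], "travel": [[0,0,0.004],[0,0,0.004],[0,0,0],[0,0,0],[0,0,0]], "yaw": [0,0,0,0,0]}}

```text
time_s: 42.72
position: [0.4795, 0.323, 0.0652]
tool_rot: [[0.895, 0.446, 0.0], [0.446, -0.895, 0.0], [0.0, 0.0, -1.0]]
ft_force: [0.2, 0.1, 1.0]
grip_width: 0.0471
gripper_force: 0.0
```

```bash
python3 - <<'E'
from m import *
o=env.observe();p=o["position"];print(o["gripper_force"],o["grip_width"],o["wrist_torque"],o["ft_force"])
ascii("side",[p[0],p[1],0.03],w=34,up=40,dn=20)
E
```

```text
0.0 0.04707773587311729 [ 0.0404 -0.0365 -0.032 ] [0.1725 0.0862 0.9913]
side [276 236]
           ########+  ...........    +.....+++..                    
+           ##        ..........................+###                
                        ............+..........++############# ###  
                      ##++.........++...........    +++###########+ 
                ########+........... ..........            ++++###++
        ###############++......................                #+++ 
    ##############++   ++.....................                      
     ########++++       +.........++......                          
     ++#++              +........+#+......+                      +++
                        +......+++##......+                         
                              ###+##......+#                        
  +++#+                     #####+##+.....+###                      
#####+                      #####+##+.....+####+  +.................
###+                + +++++++#######++++++####++....................
                   +........++################
[... 357 characters left out ...]
..........
                     ........+#++##############+....................
                     ........+#################+....................
                     ........+#################++...................
                     ........+#################++...................
                     .........++###############++...................
                     ...........+##############+....................
                   + .............+#########+.......................
             ++++++  ...............+++++...........................
                    ++..............................................
                       .............................................
```

Emit:
{"method": "jog_arm", "body": {"hand": [0.06,0.06,0.06,0.06,0.06], "travel": [[0,0,0],[0,0,0.01],[0,0,0.04],[0,0,0.06],[0,-0.01,0.05]], "yaw": [0,0,0,0,0]}}

```text
time_s: 43.4
position: [0.4794, 0.3132, 0.2282]
tool_rot: [[0.895, 0.446, 0.002], [0.446, -0.895, 0.001], [0.002, 0.0, -1.0]]
ft_force: [-0.2, -0.2, 0.2]
grip_width: 0.0598
gripper_force: 0.0
```

Emit:
{"method": "jog_arm", "body": {"hand": [0.06,0.06,0.06,0.06,0.06], "travel": [[0.01,-0.04,0.03],[0.01,-0.04,0.03],[0.01,-0.03,0.02],[0,0,0],[0,0,0]], "yaw": [-0.16,-0.16,-0.142,0,0]}}

```text
time_s: 44.02
position: [0.509, 0.2034, 0.3048]
tool_rot: [[1.0, 0.002, -0.001], [0.002, -1.0, 0.0], [-0.001, -0.0, -1.0]]
ft_force: [0.5, 0.2, -0.8]
grip_width: 0.0606
gripper_force: 0.0
```

```bash
python3 - <<'E'
from t import *
env.get_image("side")
im,C=tappets("w11",rows=400)
ascii("",[.48,.323,.04],w=60,up=60,dn=50,im=im,C=C,sx=3,sy=6)
ascii("",[.415,.13,.02],w=120,up=60,dn=60,im=im,C=C,sx=3,sy=6)
E
```

```text
[0.5089 0.2037 0.3046] 0.4 44.075
bbox [228   0  34  23] [0.6779 0.2796] [0.0326 0.0168] ang 75.5
bbox [201   6  53  53] [0.6558 0.2959] [0.0521 0.0398] ang 73.4
bbox [488  34 123  45] [ 0.6371 -0.0145] [0.0396 0.1146] ang -89.9
bbox [496 118  18  48] [0.5554 0.0177] [0.0476 0.0136] ang 0.1
bbox [519 119  20  45] [ 0.556  -0.0074] [0.0447 0.0165] ang 0.9
bbox [556 118  20  47] [ 0.5561 -0.045 ] [0.0465 0.0141] ang 0.3
bbox [170 180  65  58] [0.4827 0.3372] [0.0429 0.0782] ang -61.1
bbox [485 183  71  36] [ 0.4933 -0.0086] [0.0386 0.0783] ang -89.9
bbox [590 199  50  77] [ 0.4474 -0.12  ] [0.0906 0.0524] ang 12.9
bbox [  0 302  40  21] [0.3579 0.565 ] [0.0457 0.0239] ang 79.2
bbox [197 304  38  65] [0.3284 0.3374] [0.0243 0.0958] ang -21.1
bbox [417 304  39  65] [0.3294 0.0684] [0.0958 0.0244] ang 22.1
bbox [366 340  52  60] [0.2809 0.1232] [0.0964 0.0495] ang 16.6
 [212 216]
........................................
........................................
........................................
.+...+..................................
....+...++...........+++................
..++..+
[... 1477 characters left out ...]
                    ++################   ###############+###            
                          +++###############       ##########++#####            
                         ++########++######          ######+#######             
                        +++##############              +++#######               
                       ++##++###########                 #####                  
                        #######+######                                          
                         #########++           ...+++++                         
                             ######            ....+++++                        
                                              +....++++++...
```

```bash
python3 - <<'E'
from t import *
im,C=load("w11");h=cv2.cvtColor(im,cv2.COLOR_RGB2HSV)
g=((h[...,1]<60)&(h[...,2]>100)).astype(np.uint8);g[319:]=0;g=cv2.morphologyEx(g,cv2.MORPH_OPEN,np.ones((3,3)))
n,l,st,c=cv2.connectedComponentsWithStats(g)
for i in range(1,n):
    if st[i,4]>500 and c[i][1]>240 and 300<c[i][0]<520: print(st[i],*rect(l==i,C,.0225))
print("D crown",onz(C,(194,216),.079))
E
```

```text
[ 398  227   65   64 2206] [0.4259 0.0842] [0.0724 0.0475] 45.012123
[ 337  246   69   73 2684] [0.3948 0.1522] [0.0504 0.0846] -33.20996
[436 266  37  35 537] [0.3943 0.0527] [0.0209 0.0473] -42.1213
D crown [0.4895 0.329  0.079 ]
```

Emit:
{"method": "jog_arm", "body": {"hand": [0.062,0.062,0.062,0.062,0.062], "travel": [[-0.0295,-0.006,-0.03],[-0.0295,-0.006,-0.03],[-0.0295,-0.006,-0.03],[-0.0295,-0.006,-0.03],[-0.029,-0.006,-0.03]], "yaw": [-0.116,-0.116,-0.116,-0.116,-0.115], "grip_force": 20}}

```text
time_s: 44.75
position: [0.3609, 0.1734, 0.154]
tool_rot: [[0.836, -0.549, -0.001], [-0.549, -0.836, -0.0], [-0.0, 0.0, -1.0]]
ft_force: [0.9, -0.8, -0.7]
grip_width: 0.0619
gripper_force: 0.0
```

Emit:
{"method": "jog_arm", "body": {"hand": [0.062,0.062,0.062,0.062,0.062], "travel": [[0,0,-0.05],[0,0,-0.05],[0,0,-0.03],[0,0,-0.015],[0,0,-0.007]], "yaw": [0,0,0,0,0]}}

```text
time_s: 45.38
position: [0.3618, 0.1734, 0.0023]
tool_rot: [[0.838, -0.546, -0.002], [-0.546, -0.838, -0.0], [-0.001, 0.001, -1.0]]
ft_force: [-0.7, 0.3, -0.1]
grip_width: 0.062
gripper_force: 0.0
```

Emit:
{"method": "jog_arm", "body": {"hand": [0.062,0.062,0.02,0.02,0.02], "travel": [[0,0,-0.004],[0,0,-0.003],[0,0,0],[0,0,0],[0,0,0]], "yaw": [0,0,0,0,0], "grip_force": 30}}

```text
time_s: 46.0
position: [0.3627, 0.173, -0.0034]
tool_rot: [[0.837, -0.547, 0.001], [-0.547, -0.837, 0.0], [0.001, -0.001, -1.0]]
ft_force: [-2.1, 0.6, 6.8]
grip_width: 0.0463
gripper_force: 30.9
```

Emit:
{"method": "jog_arm", "body": {"hand": [0.02,0.02,0.02,0.02,0.02], "travel": [[0,0,0],[0,0,0.01],[0,0,0.02],[0,0,0.02],[0,0,0.02]], "yaw": [0,0,0,0,0]}}

```text
time_s: 46.62
position: [0.3622, 0.1729, 0.0672]
tool_rot: [[0.837, -0.547, -0.0], [-0.547, -0.837, -0.0], [-0.0, 0.0, -1.0]]
ft_force: [0.1, 0.3, -2.2]
grip_width: 0.0465
gripper_force: 31.4
```

Emit:
{"method": "jog_arm", "body": {"hand": [0.02,0.02,0.02,0.02,0.02], "travel": [[0.01,0.02,0.04],[0.03,0.035,0.03],[0.035,0.04,0.015],[0.035,0.04,0],[0.035,0.04,0]], "yaw": [0.116,0.116,0.116,0.116,0.115]}}

```text
time_s: 47.25
position: [0.508, 0.3491, 0.1516]
tool_rot: [[1.0, 0.004, -0.0], [0.004, -1.0, -0.0], [-0.0, 0.0, -1.0]]
ft_force: [1.2, -0.4, -2.6]
grip_width: 0.0462
gripper_force: 31.8
```

Emit:
{"method": "jog_arm", "body": {"hand": [0.02,0.02,0.02,0.02,0.02], "travel": [[0.035,0.04,0],[0.03,0.037,-0.01],[0,0,-0.03],[0,0,-0.03],[0,0,-0.022]], "yaw": [0,0,0,0,0]}}

```text
time_s: 47.88
position: [0.5716, 0.4245, 0.0574]
tool_rot: [[1.0, -0.0, -0.003], [-0.0, -1.0, -0.001], [-0.003, 0.001, -1.0]]
ft_force: [-0.3, -0.6, -2.4]
grip_width: 0.047
gripper_force: 31.8
```

Emit:
{"method": "jog_arm", "body": {"hand": [0.046,0.046,0.0463,0.0465,0.0465], "travel": [[0,0,0],[0,0,0],[0,0,0],[0,0,0],[0,0,0]], "yaw": [0,0,0,0,0], "grip_force": 20}}

```text
time_s: 48.5
position: [0.5726, 0.425, 0.0595]
tool_rot: [[1.0, -0.0, 0.0], [-0.0, -1.0, 0.0], [0.0, -0.0, -1.0]]
ft_force: [0.5, 0.4, -3.1]
grip_width: 0.0469
gripper_force: 26.4
```

```bash
python3 - <<'E'
from m import *
o=env.observe();p=o["position"];print(p,o["gripper_force"],o["grip_width"],o["ft_force"])
ascii("side",[p[0],p[1],0.03],w=34,up=30,dn=20)
E
```

```text
[0.5726 0.425  0.0595] 26.36845573782921 0.04688877648451258 [ 0.4715  0.4384 -3.0769]
side [311 217]
         #++########++#+++++++.........+###########+################
          +++########+++++++++.........+############################
            ++########++++++++.........+############################
                              ..........++#######     ##############
                              ++.....+####+#################ooo##ooo
            #                 +#+...++####++########+##########ooooo
##         ###########        +#.....+####++####################oooo
#+         #+++#################+....+####+#####################oooo
+                     ++++######+....+####+#####################oooo
                           +++##+...++###++#####################oooo
                             ############++####################ooooo
                                  #+###+++##########################
                                                #+##+###############
                              ++                          #++#######
########                                                   +++######
oooooooo##                                                 +++######
ooooooo#####     +++      . ...................             ++######
############+...................................            ++######
############+....................................            +######
###########++....................................            +######
##########+++......................................           +#####
#+++++++####+......................................                 
############+....................................... +              
############+........................................++             
############+.........................................++++
```

Emit:
{"method": "jog_arm", "body": {"hand": [0.0467,0.0469,0.0471,0.0472,0.0472], "travel": [[0,0,0],[0,0,0],[0,0,0],[0,0,0],[0,0,0]], "yaw": [0,0,0,0,0]}}

```text
time_s: 49.18
position: [0.5725, 0.425, 0.0591]
tool_rot: [[1.0, -0.0, 0.0], [-0.0, -1.0, 0.0], [0.0, -0.0, -1.0]]
ft_force: [0.7, 0.8, -2.0]
grip_width: 0.0469
gripper_force: 10.5
```

```bash
python3 - <<'E'
from m import *
o=env.observe();p=o["position"];print(p,o["gripper_force"],o["grip_width"],o["ft_force"])
ascii("side",[p[0],p[1],0.03],w=34,up=30,dn=20)
E
```

```text
[0.5725 0.425  0.0591] 10.494634062051773 0.046896724119623256 [ 0.7406  0.8164 -2.0021]
side [311 217]
         +++#########+#+++++++.........+###########+################
          +++########++#++++++.........+############################
            ++########++++++++.........+############################
                              .........+              ##############
                              ++.....++               ######ooo##ooo
            #                 +#+....+####            ######oooooooo
##         ###########       ###+....+#o###           ######oooooooo
#+         #+++#################+....+#####            ######ooooooo
+                     ++++######+....+#####+           ######ooooooo
                           +++##+....+#####+ +         #######oooooo
                             +#############+            #######ooooo
                              ++#####++++++#             ###########
                              +#############             ###########
                              +##############             #++#######
########                       +#############              +++######
oooooooo##                     +#############+             +++######
ooooooo#####     +++       . ..+#############+.             ++######
############+..................+#############+..            +#######
############+...................+#############...            +######
###########++...................+#############+..            +######
##########+++...................+############+....            +#####
#+++++++####+......................++++++.......... +               
############+.......................................+               
############+........................................+              
############++........................................+++++
```

Emit:
{"method": "jog_arm", "body": {"hand": [0.0471,0.0471,0.0471,0.0471,0.0471], "travel": [[0,0,-0.003],[0,0,-0.002],[0,0,-0.001],[0,0,-0.001],[0,0,0]], "yaw": [0,0,0,0,0]}}

```text
time_s: 49.85
position: [0.5747, 0.4254, 0.0553]
tool_rot: [[1.0, -0.001, 0.007], [-0.001, -1.0, 0.003], [0.007, -0.003, -1.0]]
ft_force: [1.5, -1.4, 11.7]
grip_width: 0.0472
gripper_force: 11.6
```

Emit:
{"method": "jog_arm", "body": {"hand": [0.0472,0.0472,0.05,0.06,0.06], "travel": [[0,0,0.002],[0,0,0],[0,0,0],[0,0,0],[0,0,0.02]], "yaw": [0,0,0,0,0]}}

```text
time_s: 50.48
position: [0.5715, 0.4244, 0.0722]
tool_rot: [[1.0, -0.0, -0.004], [-0.0, -1.0, -0.002], [-0.004, 0.002, -1.0]]
ft_force: [0.6, 0.1, 0.2]
grip_width: 0.06
gripper_force: 0.0
```

Emit:
{"method": "jog_arm", "body": {"hand": [0.06,0.06,0.06,0.06,0.06], "travel": [[0,0,0.05],[0,0,0.055],[0,0,0.055],[-0.02,-0.04,0.04],[-0.02,-0.05,0.02]], "yaw": [0,0,0,0,0]}}

```text
time_s: 51.1
position: [0.5321, 0.3345, 0.2957]
tool_rot: [[1.0, 0.001, 0.002], [0.001, -1.0, 0.001], [0.002, -0.001, -1.0]]
ft_force: [0.2, -0.2, -0.0]
grip_width: 0.06
gripper_force: 0.0
```

Emit:
{"method": "jog_arm", "body": {"hand": [0.06,0.06,0.06,0.06,0.06], "travel": [[-0.01,-0.055,0],[-0.01,-0.05,0],[0,0,0],[0,0,0],[0,0,0]], "yaw": [0,0,0,0,0]}}

```text
time_s: 51.72
position: [0.5126, 0.2309, 0.2937]
tool_rot: [[1.0, 0.001, -0.001], [0.001, -1.0, 0.0], [-0.001, -0.0, -1.0]]
ft_force: [0.5, 0.3, 0.1]
grip_width: 0.06
gripper_force: 0.0
```

```bash
cat >> t.py <<'E'
def comps(name):
    env.get_image("side");o=env.observe();im,C=shot(name);h=cv2.cvtColor(im,cv2.COLOR_RGB2HSV);print(o["position"],o["time_s"])
    g=((h[...,1]<60)&(h[...,2]>100)).astype(np.uint8);g[330:]=0;g=cv2.morphologyEx(g,cv2.MORPH_OPEN,np.ones((3,3)))
    n,l,st,c=cv2.connectedComponentsWithStats(g)
    for i in range(1,n):
        if st[i,4]>400:
            r=rect(l==i,C,.0225)
            if r[0][0]<.475: print("tap?",st[i],*r)
    k=((h[...,0]<16)&(h[...,1]>90)&(h[...,2]>90)).astype(np.uint8)
    n,l,st,c=cv2.connectedComponentsWithStats(k)
    for i in range(1,n):
        if st[i,4]>120: print("copper",st[i],onz(C,c[i],.079))
E
python3 -c "
from t import *
comps('w12')"
```

```text
[0.5126 0.2309 0.2937] 51.775
tap? [620 214  20  53 644] [ 0.4569 -0.1059] [0.0656 0.0186] 27.886662
tap? [ 424  233   76   75 2847] [0.4193 0.0777] [0.0928 0.0477] 45.359093
tap? [  0 306  59  24 991] [0.3597 0.5742] [0.0665 0.0236] 80.09255
copper [206 209  28  27 583] [0.4901 0.3292 0.079 ]
```

Emit:
{"method": "jog_arm", "body": {"hand": [0.062,0.062,0.062,0.062,0.062], "travel": [[-0.0242,-0.036,-0.02],[-0.0242,-0.0365,-0.02],[-0.0242,-0.0365,-0.02],[-0.0242,-0.036,-0.02],[-0.0242,-0.0363,-0.02]], "yaw": [0.158,0.158,0.158,0.158,0.159]}}

```text
time_s: 52.45
position: [0.3909, 0.0481, 0.1936]
tool_rot: [[0.699, 0.715, 0.0], [0.715, -0.699, -0.0], [0.0, 0.0, -1.0]]
ft_force: [0.9, -0.7, -0.1]
grip_width: 0.0619
gripper_force: 0.0
```

Emit:
{"method": "jog_arm", "body": {"hand": [0.062,0.062,0.062,0.062,0.062], "travel": [[0,0,-0.06],[0,0,-0.06],[0,0,-0.05],[0,0,-0.015],[0,0,-0.007]], "yaw": [0,0,0,0,0]}}

```text
time_s: 53.08
position: [0.3916, 0.049, 0.0013]
tool_rot: [[0.703, 0.711, -0.001], [0.711, -0.703, 0.0], [-0.001, -0.001, -1.0]]
ft_force: [0.1, 0.5, 0.3]
grip_width: 0.0621
gripper_force: 0.0
```

Emit:
{"method": "jog_arm", "body": {"hand": [0.062,0.062,0.02,0.02,0.02], "travel": [[0,0,-0.003],[0,0,-0.002],[0,0,0],[0,0,0],[0,0,0]], "yaw": [0,0,0,0,0], "grip_force": 30}}

```text
time_s: 53.7
position: [0.3918, 0.0487, -0.0022]
tool_rot: [[0.703, 0.711, 0.001], [0.711, -0.703, -0.0], [0.001, 0.001, -1.0]]
ft_force: [-0.4, 0.9, 5.4]
grip_width: 0.0466
gripper_force: 30.0
```

Emit:
{"method": "jog_arm", "body": {"hand": [0.02,0.02,0.02,0.02,0.02], "travel": [[0,0,0],[0,0,0.01],[0,0,0.02],[0,0,0.02],[0,0,0.03]], "yaw": [0,0,0,0,0]}}

```text
time_s: 54.32
position: [0.3908, 0.0487, 0.0781]
tool_rot: [[0.703, 0.711, -0.001], [0.711, -0.703, 0.0], [-0.001, -0.001, -1.0]]
ft_force: [0.7, -0.0, -2.4]
grip_width: 0.0461
gripper_force: 31.4
```

Emit:
{"method": "jog_arm", "body": {"hand": [0.02,0.02,0.02,0.02,0.02], "travel": [[0,0.03,0.03],[0,0.05,0.03],[0,0.055,0.012],[0,0.055,0],[0,0.055,0]], "yaw": [-0.158,-0.158,-0.158,-0.158,-0.16]}}

```text
time_s: 54.95
position: [0.3914, 0.2878, 0.1479]
tool_rot: [[1.0, 0.015, 0.0], [0.015, -1.0, -0.0], [0.0, 0.0, -1.0]]
ft_force: [2.3, -1.5, -2.5]
grip_width: 0.0465
gripper_force: 31.4
```

Emit:
{"method": "jog_arm", "body": {"hand": [0.02,0.02,0.02,0.02,0.02], "travel": [[0.045,0.005,0],[0.05,0.006,0],[0.05,0,0],[0.047,0,-0.02],[0,0,-0.03]], "yaw": [0,0,0,0,0]}}

```text
time_s: 55.58
position: [0.5867, 0.2965, 0.0967]
tool_rot: [[1.0, 0.018, 0.002], [0.018, -1.0, 0.0], [0.002, -0.0, -1.0]]
ft_force: [-1.1, 0.3, -3.9]
grip_width: 0.0463
gripper_force: 31.6
```

Emit:
{"method": "jog_arm", "body": {"hand": [0.02,0.02,0.02,0.046,0.046], "travel": [[0,0,-0.03],[0,0,-0.01],[0,0,0],[0,0,0],[0,0,0]], "yaw": [0,0,0,0,0]}}

```text
time_s: 56.2
position: [0.5845, 0.2974, 0.0583]
tool_rot: [[1.0, 0.02, 0.002], [0.02, -1.0, 0.001], [0.002, -0.001, -1.0]]
ft_force: [-0.9, -0.8, -3.9]
grip_width: 0.0464
gripper_force: 31.8
```

Emit:
{"method": "jog_arm", "body": {"hand": [0.0462,0.0464,0.0465,0.0466,0.0467], "travel": [[0,0.004,0],[0,0.003,0.001],[0,0,0],[0,0,0],[0,0,0]], "yaw": [0,0,0,0,0], "grip_force": 20}}

```text
time_s: 56.82
position: [0.5841, 0.3041, 0.058]
tool_rot: [[1.0, 0.02, -0.0], [0.02, -1.0, -0.0], [-0.0, 0.0, -1.0]]
ft_force: [-0.2, 0.2, -3.6]
grip_width: 0.0466
gripper_force: 18.7
```

```bash
python3 - <<'E'
from m import *
o=env.observe();p=o["position"];print(p,o["gripper_force"],o["grip_width"],o["ft_force"])
ascii("side",[p[0],p[1],0.03],w=34,up=30,dn=20)
E
```

```text
[0.5841 0.3041 0.058 ] 18.656651987694204 0.04658151138587555 [-0.2122  0.1619 -3.6268]
side [318 239]
                         +###+...........         ##################
                        +++++............         ##################
                        ++###............          #################
#                        +###+...........+          ################
o##                      +###++#+.....+###+#        ################
o####     +++         ++++###++#+.....+####++#       ###############
#####++.................++######+.....+######++#     ###############
#####++.................++######+.....+#######+#++    +#############
####++..................++######+.....+#######++#+++  +#############
###++++.................++######+....++#####++#####+++ +############
+####++..................+################++########++++            
#####++.......................++++######++############++++          
#####+.............................++++#################+++         
#####+..............................++###################++++       
#####++...............................++###################++       
#####++.................................++###################+      
#####++...................................++#################       
#####++.....................................+###############++##++++
#####++.......................................+##########+##########
####+..........................+###+............+#####++++####++ +++
++..................................................   ++#####+     
.............................+...................... + ++###++      
.....................................................   +#+         
.....................................................               
.......................................................
```

Emit:
{"method": "jog_arm", "body": {"hand": [0.0468,0.0469,0.047,0.047,0.047], "travel": [[0,0,0.001],[0,0,0.001],[0,0,0],[0,0,0],[0,0,0]], "yaw": [0,0,0,0,0]}}

```text
time_s: 57.5
position: [0.5841, 0.3043, 0.0601]
tool_rot: [[1.0, 0.02, -0.0], [0.02, -1.0, -0.0], [-0.0, 0.0, -1.0]]
ft_force: [0.7, -1.3, -2.0]
grip_width: 0.0472
gripper_force: 12.8
```

```bash
python3 - <<'E'
from m import *
o=env.observe();p=o["position"];print(p,o["gripper_force"],o["grip_width"],o["ft_force"])
ascii("side",[p[0],p[1],0.03],w=34,up=30,dn=20)
E
```

```text
[0.5841 0.3043 0.0601] 12.769585505593568 0.047199548210740856 [ 0.6927 -1.2817 -1.9728]
side [318 239]
                         +###+........+..         ##################
                         ++++............         ##################
                        ++###+...........+         #################
#                        +###++........+++          ################
o##                      +###++#+.....+#####        ################
o####     +++        + +++######+.....+#o####        ###############
#####++.................++####+#+.....+#####+        ###############
#####++.................+#####+#+.....+######++       +#############
#####+..................++######+.....+#######++      +#############
###++++..................+######++++++#######++++      +############
+####++..................+################++####++                  
#####++.......................+++####++++########++                 
#####+...........................+################++                
#####+............................+################++               
#####++............................+################+               
#####++.............................+################++             
#####++..............................+###############++             
#####++...............................+###############+  +++++##++++
#####++................................+++#############+++##########
####+..........................+###+.....++##########+  ++####+++ ++
++........................................+######++.   ++#####+     
....................................................++ ++####+      
.....................................................   +#+         
......................................................              
.......................................................
```

Emit:
{"method": "jog_arm", "body": {"hand": [0.0472,0.0473,0.0473,0.0473,0.0473], "travel": [[0,0,0],[0,0,0],[0,0,0],[0,0,0],[0,0,0]], "yaw": [0,0,0,0,0]}}

```text
time_s: 58.18
position: [0.5841, 0.3043, 0.0601]
tool_rot: [[1.0, 0.02, 0.0], [0.02, -1.0, -0.0], [0.0, 0.0, -1.0]]
ft_force: [-0.8, 0.4, -2.4]
grip_width: 0.0476
gripper_force: 7.2
```

```bash
python3 - <<'E'
from m import *
o=env.observe();p=o["position"];print(p,o["gripper_force"],o["grip_width"],o["ft_force"])
ascii("side",[p[0],p[1],0.03],w=34,up=30,dn=20)
E
```

```text
[0.5841 0.3043 0.0601] 7.230430617928505 0.047644627160519495 [-0.7722  0.4414 -2.4311]
side [318 239]
                         ####.........+..         ##################
                        +++++............         ##################
                        ++###+...........          #################
#                        +###+.........++           ################
o##                      +###++#+.....+####         ################
o####     +++       +  +++######+.....+#o###         ###############
#####++.................++######+.....+#o####        ###############
#####++.................++######+.....+######         +#############
#####+..................++######+.....+######+        +#############
###++++.................++######++++++#######+         +############
+####++..................+#################++++                     
#####++.......................+++++++++++++###+                     
#####+.........................+##############++                    
#####+.........................+##############+++++                 
#####++........................+##############++                    
#####++.........................+##############++                   
#####++.........................+##############+. +                 
#####++..........................+++###########+..       +++++##++++
#####++................................++#######..      ++##########
####+..........................+###+.....+######+..     +#####++++++
++.......................................+#####+....   ++#####+     
..........................................+++....... + ++####+      
.....................................................   +#+         
......................................................              
.......................................................
```

Emit:
{"method": "jog_arm", "body": {"hand": [0.0473,0.0473,0.0473,0.0473,0.0473], "travel": [[0,0,-0.002],[0,0,-0.002],[0,0,-0.001],[0,0,-0.001],[0,0,0]], "yaw": [0,0,0,0,0]}}

```text
time_s: 58.85
position: [0.5863, 0.3047, 0.0568]
tool_rot: [[1.0, 0.02, 0.007], [0.02, -1.0, 0.002], [0.007, -0.002, -1.0]]
ft_force: [1.9, -0.0, 10.8]
grip_width: 0.0477
gripper_force: 8.4
```

Contact; ease, open, retreat, and look.

Emit:
{"method": "jog_arm", "body": {"hand": [0.0473,0.0473,0.05,0.06,0.06], "travel": [[0,0,0.001],[0,0,0.001],[0,0,0],[0,0,0],[0,0,0.02]], "yaw": [0,0,0,0,0]}}

```text
time_s: 59.48
position: [0.583, 0.3038, 0.0744]
tool_rot: [[1.0, 0.02, -0.004], [0.02, -1.0, -0.001], [-0.004, 0.001, -1.0]]
ft_force: [-0.3, 0.6, -0.3]
grip_width: 0.0599
gripper_force: 0.0
```

Emit:
{"method": "jog_arm", "body": {"hand": [0.06,0.06,0.06,0.06,0.06], "travel": [[0,0,0.05],[0,0,0.055],[0,0,0.055],[-0.02,0,0.045],[-0.02,0,0]], "yaw": [0,0,0,0,0]}}

```text
time_s: 60.1
position: [0.5444, 0.3045, 0.2846]
tool_rot: [[1.0, 0.02, 0.006], [0.02, -1.0, 0.002], [0.006, -0.002, -1.0]]
ft_force: [0.3, 0.1, -1.4]
grip_width: 0.0601
gripper_force: 0.0
```

Emit:
{"method": "jog_arm", "body": {"hand": [0.06,0.06,0.06,0.06,0.06], "travel": [[0,0,0],[0,0,0],[0,0,0],[0,0,0],[0,0,0]], "yaw": [0,0,0,0,0]}}

```text
time_s: 60.72
position: [0.5443, 0.3042, 0.2808]
tool_rot: [[1.0, 0.02, -0.0], [0.02, -1.0, -0.0], [-0.0, 0.0, -1.0]]
ft_force: [-0.6, 0.4, -0.1]
grip_width: 0.0599
gripper_force: 0.0
```

```bash
python3 - <<'E'
from t import *
comps("w13");im,C=load("w13")
for b in((.572,.425),(.585,.304),(.49,.329)): ascii("",[*b,.04],w=75,up=66,dn=60,im=im,C=C,sx=3,sy=6)
E
```

```text
[0.5442 0.3042 0.2809] 60.775
tap? [  0 246  40  58 667] [0.4442 0.6341] [0.0675 0.0197] 14.713303
copper [  0   0  39   7 271] [0.6957 0.5444 0.079 ]
copper [ 40   0  67  71 874] [0.6825 0.5166 0.079 ]
copper [311 121  31  32 685] [0.5997 0.3038 0.079 ]
copper [284 246  28  27 579] [0.49  0.329 0.079]
 [199 162]
                                           +      
                                       ++++++     
                          ++++++  +++++++++ +++++ 
                           ++.+..+................
       +  ++++++++++++++++++++.++.................
       +   ++++++++++++++++++++++.................
           ++##############++#+++++...............
           +######ooooo######+#+++++..............
       ++   ####ooooooooo#####+#+++++.............
 +          ####oooo.ooooo####++++++++............
 ++       + ####oooooooooo####+#++++.+............
           ++#####ooooooo#####+++++...............
             +##############++++...+..............
            +++++++++++++++++++++.+...............
              +++++++++++++++++++.................
              ++++++
[... 1749 characters left out ...]
..........+++++++++....+++++.+.++++++
.+++..+............++++++++++++++...++++.+++++++++
...++++...........+++++#+++++++++....++.++++++++++
++..+.++.++......++#+++#######+++....+++++.+++++++
++++++.++++......++####ooo######++....++++++++++++
+++++.++++.+....+###ooooooooo####.....+++++++.++++
.++.+++..++++...####oooo.oooo####.....++.+++++++++
+++.+++.+++++...+###ooooooooo####......+++++++++++
++.++.+++++++....+####ooooo####........++++++++++ 
++.+.+.++.+.++..+  #######+++  + +++              
                              +                   
                             +++                  
                                                  
                               ++                +
```

```bash
python3 - <<'E'
from t import *
im,C=load("w13");print(onz(C,(181,150),.079))
E
```

```text
[0.5865 0.4283 0.079 ]
```

Emit:
{"method": "jog_arm", "body": {"hand": [0.062,0.062,0.062,0.062,0.062], "travel": [[-0.02,-0.04,0.02],[-0.02,-0.055,0],[-0.01,-0.055,0],[0,-0.055,0],[0,-0.055,0]], "yaw": [0,0,0,0,0]}}

```text
time_s: 61.45
position: [0.4937, 0.0426, 0.3014]
tool_rot: [[1.0, 0.021, 0.001], [0.021, -1.0, -0.0], [0.001, 0.0, -1.0]]
ft_force: [1.3, 0.1, 0.0]
grip_width: 0.0618
gripper_force: 0.0
```

Emit:
{"method": "jog_arm", "body": {"hand": [0.062,0.062,0.062,0.062,0.062], "travel": [[0,-0.055,0],[0,-0.055,0],[0,0,0],[0,0,0],[0,0,0]], "yaw": [0,0,0,0,0]}}

```text
time_s: 62.08
position: [0.4941, -0.0647, 0.3013]
tool_rot: [[1.0, 0.022, 0.0], [0.022, -1.0, 0.0], [0.0, -0.0, -1.0]]
ft_force: [0.1, 0.3, 0.3]
grip_width: 0.062
gripper_force: 0.0
```

```bash
python3 - <<'E'
from t import *
comps("w14")
E
```

```text
[ 0.4941 -0.0647  0.3013] 62.125
tap? [ 351  186   67   80 2975] [ 0.4513 -0.1312] [0.0845 0.048 ] 28.188944
copper [ 359   37   44  107 1571] [ 0.5904 -0.1071  0.079 ]
copper [ 387   43   35  109 1557] [ 0.5845 -0.1345  0.079 ]
```

Emit:
{"method": "jog_arm", "body": {"hand": [0.062,0.062,0.062,0.062,0.062], "travel": [[-0.0155,-0.017,-0.04],[-0.0155,-0.017,-0.04],[-0.0155,-0.017,-0.04],[-0.0155,-0.017,-0.04],[-0.0155,-0.017,-0.04]], "yaw": [0.094,0.094,0.094,0.094,0.094]}}

```text
time_s: 62.8
position: [0.4163, -0.1507, 0.1002]
tool_rot: [[0.88, 0.475, 0.001], [0.475, -0.88, -0.001], [0.0, 0.001, -1.0]]
ft_force: [-0.2, -0.3, -1.1]
grip_width: 0.0621
gripper_force: 0.0
```

Emit:
{"method": "jog_arm", "body": {"hand": [0.062,0.062,0.062,0.062,0.062], "travel": [[0,0,-0.04],[0,0,-0.03],[0,0,-0.02],[0,0,-0.007],[0,0,-0.003]], "yaw": [0,0,0,0,0]}}

```text
time_s: 63.42
position: [0.4169, -0.1506, 0.0013]
tool_rot: [[0.882, 0.472, 0.0], [0.472, -0.882, -0.0], [0.0, 0.0, -1.0]]
ft_force: [0.6, -0.5, 0.1]
grip_width: 0.0618
gripper_force: 0.0
```

Emit:
{"method": "jog_arm", "body": {"hand": [0.062,0.062,0.02,0.02,0.02], "travel": [[0,0,-0.003],[0,0,-0.001],[0,0,0],[0,0,0],[0,0,0]], "yaw": [0,0,0,0,0], "grip_force": 30}}

```text
time_s: 64.05
position: [0.4167, -0.1508, -0.0024]
tool_rot: [[0.882, 0.471, 0.001], [0.471, -0.882, -0.0], [0.0, 0.001, -1.0]]
ft_force: [-1.9, 0.9, 5.0]
grip_width: 0.0459
gripper_force: 29.9
```

Emit:
{"method": "jog_arm", "body": {"hand": [0.02,0.02,0.02,0.02,0.02], "travel": [[0,0,0],[0,0,0.01],[0,0,0.02],[0,0,0.03],[0,0,0.04]], "yaw": [0,0,0,0,0]}}

```text
time_s: 64.68
position: [0.416, -0.1504, 0.0981]
tool_rot: [[0.882, 0.471, -0.002], [0.471, -0.882, 0.001], [-0.001, -0.002, -1.0]]
ft_force: [0.6, -0.2, -2.6]
grip_width: 0.046
gripper_force: 31.3
```

Emit:
{"method": "jog_arm", "body": {"hand": [0.02,0.02,0.02,0.02,0.02], "travel": [[-0.008,0.03,0.04],[-0.008,0.045,0.03],[0,0.05,0.01],[0,0.05,0],[0,0.05,0]], "yaw": [-0.098,-0.098,-0.098,-0.098,-0.098]}}

```text
time_s: 65.3
position: [0.3999, 0.0758, 0.1777]
tool_rot: [[1.0, -0.003, 0.0], [-0.003, -1.0, -0.0], [0.0, 0.0, -1.0]]
ft_force: [1.0, -0.2, -1.5]
grip_width: 0.0462
gripper_force: 31.4
```

Emit:
{"method": "jog_arm", "body": {"hand": [0.02,0.02,0.02,0.02,0.02], "travel": [[0,0.05,0],[0,0.05,0],[0,0.05,0],[0,0.05,0],[0,0.05,0]], "yaw": [0,0,0,0,0]}}

```text
time_s: 65.92
position: [0.3999, 0.3257, 0.1775]
tool_rot: [[1.0, 0.0, -0.0], [0.0, -1.0, -0.0], [-0.0, 0.0, -1.0]]
ft_force: [1.0, -0.4, -3.1]
grip_width: 0.0462
gripper_force: 31.4
```

Emit:
{"method": "jog_arm", "body": {"hand": [0.02,0.02,0.02,0.02,0.02], "travel": [[0.02,0.05,0],[0.025,0.045,0],[0.025,0.01,0],[0,0,-0.03],[0,0,0]], "yaw": [0,0,0,0,0]}}

```text
time_s: 66.55
position: [0.4692, 0.4284, 0.145]
tool_rot: [[1.0, 0.0, -0.005], [0.0, -1.0, -0.003], [-0.005, 0.003, -1.0]]
ft_force: [-0.2, -0.2, -2.6]
grip_width: 0.0461
gripper_force: 31.9
```

Emit:
{"method": "jog_arm", "body": {"hand": [0.02,0.02,0.02,0.02,0.046], "travel": [[0.005,0,-0.03],[0,-0.002,-0.03],[0,0,-0.025],[0,0,0],[0,0,0]], "yaw": [0,0,0,0,0]}}

```text
time_s: 67.18
position: [0.4762, 0.4277, 0.0641]
tool_rot: [[1.0, 0.0, 0.002], [0.0, -1.0, 0.001], [0.002, -0.001, -1.0]]
ft_force: [-0.5, -0.3, -2.9]
grip_width: 0.0459
gripper_force: 32.0
```

Emit:
{"method": "jog_arm", "body": {"hand": [0.0462,0.0464,0.0466,0.0468,0.0469], "travel": [[0,0,0],[0,0,0],[0,0,0],[0,0,0],[0,0,0]], "yaw": [0,0,0,0,0], "grip_force": 20}}

```text
time_s: 67.8
position: [0.4755, 0.4272, 0.062]
tool_rot: [[1.0, 0.0, -0.0], [0.0, -1.0, -0.0], [-0.0, 0.0, -1.0]]
ft_force: [-0.4, -0.4, -2.5]
grip_width: 0.0471
gripper_force: 14.2
```

```bash
python3 - <<'E'
from m import *
o=env.observe();p=o["position"];print(p,o["gripper_force"],o["grip_width"],o["ft_force"])
ascii("side",[p[0],p[1],0.03],w=34,up=30,dn=24)
E
```

```text
[0.4755 0.4272 0.062 ] 14.178065322339535 0.04709332894310848 [-0.4182 -0.4283 -2.5169]
side [275 218]
    ######################++........+         ++#########+##++++####
       #######++++++++###+  .........          ++##########+++++###+
         #####+           #+.........             ##++####+++++###++
            ################++......+                               
#           ###########    +##+....+#+####                          
++           ##             ##+....+#ooo##+    ######               
+                           ##+....+#oo###++   ################ ####
                       #######+....+#######++# #+    +++###########+
                 #############+....+########++#             ++++###+
         ###############+++ +#+++++########++++                 #+++
     ##############++         +##########+####++                    
      #########+++              ##+++++########++                   
      ++#++                      ###############++                ++
                                 #################++                
      +                        
[... 165 characters left out ...]
..........
####+                ++ ++++++#######################+..............
+                   +........++#####################+...............
                    +........+#################++++.................
                     ........+############+++++#+...................
                     ........+##################+...................
                     ........+##################++..................
                     .........+#################+...................
                     .........+#################+...................
                      ........+#################++..................
                      ........+#################++..................
```

Emit:
{"method": "jog_arm", "body": {"hand": [0.047,0.0471,0.0472,0.0473,0.0473], "travel": [[0,0,0],[0,0,0],[0,0,0],[0,0,0],[0,0,0]], "yaw": [0,0,0,0,0]}}

```text
time_s: 68.47
position: [0.4756, 0.4272, 0.0621]
tool_rot: [[1.0, 0.0, -0.0], [0.0, -1.0, -0.0], [-0.0, 0.0, -1.0]]
ft_force: [0.0, -0.4, -2.4]
grip_width: 0.0473
gripper_force: 7.2
```

```bash
python3 - <<'E'
from m import *
o=env.observe();p=o["position"];print(p,o["gripper_force"],o["grip_width"],o["ft_force"])
ascii("side",[p[0],p[1],0.03],w=34,up=30,dn=10)
E
```

```text
[0.4756 0.4272 0.0621] 7.1959189244080335 0.04732232106147084 [ 0.0279 -0.4013 -2.3722]
side [275 218]
    ######################+ .........         ++#########+##++++####
       #######++++++++###+ +.........          ++###########+#++###+
         #####+           #+.........             ##+#####+++++###++
            ################++......+                               
#           ###########     ##+....+#+                              
++           ##             ##+....+##oo###    ######               
+                           ##+....+#ooo###    ################ ### 
                       #######+....+#######+   #+    +++###########+
                 #############+....+#######+#                +++###+
         ################++ +#+++++#########+                   #+++
     ##############++         ############+++                       
      ########++++             ++++++++######+                      
      ++#++                    ##############+                    ++
                               ###############+                     
                               ######oooo#####+#                    
   +++#+                     +####oooooooooo###+                   +
######+                       #####oooooooo#####+...................
####+                +++++++.+##################+...................
+                   +........+##################+...................
                    +........+#################++...................
```

Nearly vertical; lower to contact and release.

Emit:
{"method": "jog_arm", "body": {"hand": [0.0473,0.0473,0.0473,0.0473,0.0473], "travel": [[0,0,-0.003],[0,0,-0.002],[0,0,-0.001],[0,0,-0.001],[0,0,0]], "yaw": [0,0,0,0,0]}}

```text
time_s: 69.15
position: [0.4772, 0.4281, 0.0573]
tool_rot: [[1.0, 0.0, 0.005], [0.0, -1.0, 0.003], [0.005, -0.003, -1.0]]
ft_force: [1.1, 1.3, 8.3]
grip_width: 0.0473
gripper_force: 8.2
```

Emit:
{"method": "jog_arm", "body": {"hand": [0.0473,0.0473,0.05,0.06,0.06], "travel": [[0,0,0.001],[0,0,0.001],[0,0,0],[0,0,0],[0,0,0.02]], "yaw": [0,0,0,0,0]}}

```text
time_s: 69.78
position: [0.4747, 0.4266, 0.0756]
tool_rot: [[1.0, 0.0, -0.004], [0.0, -1.0, -0.002], [-0.004, 0.002, -1.0]]
ft_force: [0.4, 0.3, 0.7]
grip_width: 0.0601
gripper_force: 0.0
```

Emit:
{"method": "jog_arm", "body": {"hand": [0.06,0.06,0.06,0.06,0.06], "travel": [[0,0,0.05],[0,0,0.055],[0,0,0.055],[0.03,-0.04,0.04],[0.04,-0.04,0.04]], "yaw": [0,0,0,0,0]}}

```text
time_s: 70.4
position: [0.5409, 0.3513, 0.3139]
tool_rot: [[1.0, 0.002, 0.0], [0.002, -1.0, -0.0], [0.0, 0.0, -1.0]]
ft_force: [0.8, 0.8, -0.0]
grip_width: 0.0602
gripper_force: 0.0
```

Emit:
{"method": "jog_arm", "body": {"hand": [0.06,0.06,0.06,0.06,0.06], "travel": [[0.02,-0.05,0.02],[0.01,-0.04,0.02],[0,0,0],[0,0,0],[0,0,0]], "yaw": [0,0,0,0,0]}}

```text
time_s: 71.03
position: [0.5704, 0.2632, 0.3514]
tool_rot: [[1.0, 0.002, -0.002], [0.002, -1.0, -0.0], [-0.002, 0.0, -1.0]]
ft_force: [-0.6, 0.2, 0.2]
grip_width: 0.0602
gripper_force: 0.0
```

```bash
python3 - <<'E'
from t import *
comps("w15");im,C=load("w15")
cv2.imwrite("pics/w15f.png",im[:,:,::-1])
E
```

```text
[0.5704 0.2631 0.3515] 71.075
tap? [ 16 252  35  51 493] [0.4439 0.6349] [0.0685 0.02  ] 13.961771
copper [  0  48  47   6 206] [0.7013 0.5532 0.079 ]
copper [ 49  50  17  56 168] [0.673  0.5245 0.079 ]
copper [618 144  22  60 684] [ 0.5801 -0.055   0.079 ]
copper [273 146  25  26 499] [0.6002 0.3047 0.079 ]
copper [254 249  24  22 400] [0.4899 0.3291 0.079 ]
```

View pics/w15f.png

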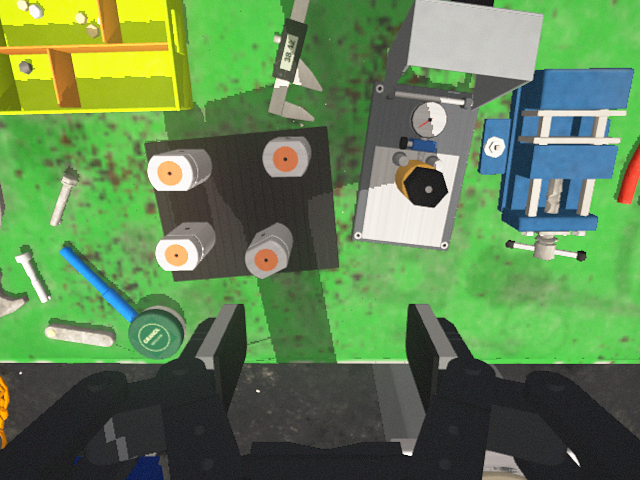

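```bash
python3 -c "
from rig import env
print(env.close_job())"
```

```text
the job is handed in; nothing more can be done
None
```

The job is handed in: cover open, master standing in the nest with the gauge needle deflected and even force felt from both pins, and all four tappets upright, crown up, on the mat (one was knocked aside mid-run and recovered); contact with both pins was judged from force and pictures, not measured separately after release.

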